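Lock polished brass caps onto the altar lamp bases

TASK

Undo the draw latch on the lamp board by lifting its lever over past centre, then lift off the wooden dust cover and set it down the right way up, flat on the table, wholly off the board; fold the lever back down flat. Fit every polished brass lamp cap standing on the blue sheet onto a lamp base of its own: lugs through the slots, pushed fully in, and turned clockwise to the stop so that it is locked. Leave the dish, bowl and brush where they are.

Things in the scene. Friction and masses are not known exactly. Their poses are not given: they have to be found in the camera images.
- board: fixed wooden board, 370 mm (x) by 210 mm, 18 mm thick. Origin on the table, below the centre of the row of three lamp bases; the board spans x = -185 to 185 mm and y = -145 to 65 mm. Its three bases stand at x = -110, 0 and 110 mm, y = 0. The latch is at x = 0 on its -y side
- latch_lever (a joint): angle of the draw latch lever (rad): 0 = lying level, latched; it swings up about a hinge parallel to the board's x, upright at 1.57, and ends against a stop at 2.05, leaning towards the cover. Light and without a spring: it falls back below 1.57 and falls on to the stop beyond it. The hook it carries is drawn back and up and is clear of the cover by about 1.2
- latch_pivot (a point): the lever's hinge point, 42 mm above the table (24 mm above the board)
- lever_grip (a point): a point on the lever 63 mm from the hinge, good to pinch. The lever is a flat steel bar, 14 mm wide (along the board's x), 8 mm thick, 80 mm long, pointing to the board's -y and overhanging the board when latched, free air all round it there
- cover: loose wooden dust cover, an upside-down box 346 mm (its x) by 112 mm, 42 mm tall, 4 mm walls, about 0.4 kg, standing on the board over the bases, its x along the board's x. Origin: centre of its open underside. A small steel keeper ledge, held down by the latch hook, sticks out 16 mm on its -y side. It must be lifted 35 mm to clear the bases
- cover_grip (a point): the middle of the grip batten on top of the cover, 70 mm above the cover's underside. The batten runs along the cover's x: 90 mm long, 16 mm thick (in y), from z = 42 to 82 mm
- base1: round brass lamp base, 94 mm across, 30 mm tall, fixed on the board under the cover. Origin: centre of its underside, on the board's top. Its mouth has two slots along its +x and -x. A cap is fully in when its flange rests on the lip (cap origin 8 mm above base origin). Any cap fits any base, either way round
- base2: round brass lamp base, 94 mm across, 30 mm tall, fixed on the board under the cover. Origin: centre of its underside, on the board's top. Its mouth has two slots along its +x and -x. A cap is fully in when its flange rests on the lip (cap origin 8 mm above base origin). Any cap fits any base, either way round
- base3: round brass lamp base, 94 mm across, 30 mm tall, fixed on the board under the cover. Origin: centre of its underside, on the board's top. Its mouth has two slots along its +x and -x. A cap is fully in when its flange rests on the lip (cap origin 8 mm above base origin). Any cap fits any base, either way round
- base1_mouth (a point): centre of the mouth of base1, on the lip's upper face, 30 mm above the base origin. Hole 60 mm diameter in a 10 mm thick lip; slots 20 mm wide, reaching over 40 mm from the axis. Once fully in, a cap turns clockwise seen from above, lugs under the lip, about 60 degrees to a stop; the other way it stops after a few degrees
- base2_mouth (a point): centre of the mouth of base2, on the lip's upper face, 30 mm above the base origin. Hole 60 mm diameter in a 10 mm thick lip; slots 20 mm wide, reaching over 40 mm from the axis. Once fully in, a cap turns clockwise seen from above, lugs under the lip, about 60 degrees to a stop; the other way it stops after a few degrees
- base3_mouth (a point): centre of the mouth of base3, on the lip's upper face, 30 mm above the base origin. Hole 60 mm diameter in a 10 mm thick lip; slots 20 mm wide, reaching over 40 mm from the axis. Once fully in, a cap turns clockwise seen from above, lugs under the lip, about 60 degrees to a stop; the other way it stops after a few degrees
- cap1: brass lamp cap (may be absent), 80 mm across and tall, 0.28 kg, upright on its spigot. Origin: centre of its underside. Spigot 56 mm diameter, 22 mm long; at its foot two lugs along +x and -x, 9 mm high, 13 mm wide, reaching 37 mm from the axis. Flange 80 mm diameter at z = 22 to 30 mm, dome to 46 mm, grip bar on top along x, right above the lugs. A half turn makes no difference
- cap2: brass lamp cap (may be absent), 80 mm across and tall, 0.28 kg, upright on its spigot. Origin: centre of its underside. Spigot 56 mm diameter, 22 mm long; at its foot two lugs along +x and -x, 9 mm high, 13 mm wide, reaching 37 mm from the axis. Flange 80 mm diameter at z = 22 to 30 mm, dome to 46 mm, grip bar on top along x, right above the lugs. A half turn makes no difference
- cap3: brass lamp cap (may be absent), 80 mm across and tall, 0.28 kg, upright on its spigot. Origin: centre of its underside. Spigot 56 mm diameter, 22 mm long; at its foot two lugs along +x and -x, 9 mm high, 13 mm wide, reaching 37 mm from the axis. Flange 80 mm diameter at z = 22 to 30 mm, dome to 46 mm, grip bar on top along x, right above the lugs. A half turn makes no difference
- cap1_grip (a point): middle of the grip bar of cap1: 66 mm above its underside. The bar is 52 mm long (x), 14 mm thick (y), z = 46 to 80 mm. None if the cap is absent
- cap2_grip (a point): middle of the grip bar of cap2: 66 mm above its underside. The bar is 52 mm long (x), 14 mm thick (y), z = 46 to 80 mm. None if the cap is absent
- cap3_grip (a point): middle of the grip bar of cap3: 66 mm above its underside. The bar is 52 mm long (x), 14 mm thick (y), z = 46 to 80 mm. None if the cap is absent
- dish: blue china dish, 110 mm across, 25 mm tall, bystander; origin: centre of its underside
- brass_bowl: brass bowl, 110 mm across, 60 mm tall, bystander; origin: centre of its underside
- brush: brush, 180 mm long, lying flat, bystander; origin: centre of its underside
Not all that is in view belongs to the job. What is shaped like the cap3 but purple or turquoise is not meant.

How it is judged (in metres and radians):
On the way, in this order (a step that is already met when the one before it is completed fails the run):
1. the latch lever is lifted past centre and the hook is off the cover (value of joint latch_lever above 1.8 rad), for 0.2 s.
2. the cover is set down flat on the table, off the board (height (world z) of cover below 0.006 m and angle between cover's own z axis and vertical below 0.08 rad and linear speed of cover below 0.02 m/s and horizontal distance between cover and board above 0.11 m), for 0.2 s.
At the end, for the whole second after the job is handed in: Lever folded back down (below 0.25 rad); cover the right way up, flat (0.08 rad) on the table (underside below 6 mm) and off the board, at rest; every cap present centred on a base within 5 mm, fully in (within 3.5 mm), turned more than 0.8 rad from the slots, at rest (all of step 2 and value of joint latch_lever below 0.25 rad and ((horizontal distance between cap1 and base1 below 0.005 m and z of cap1 in the frame of base1 below 0.0115 m and angle between the x axis of cap1 and the x axis of base1, either way round above 0.8 rad) or (horizontal distance between cap1 and base2 below 0.005 m and z of cap1 in the frame of base2 below 0.0115 m and angle between the x axis of cap1 and the x axis of base2, either way round above 0.8 rad) or (horizontal distance between cap1 and base3 below 0.005 m and z of cap1 in the frame of base3 below 0.0115 m and angle between the x axis of cap1 and the x axis of base3, either way round above 0.8 rad)) and ((horizontal distance between cap2 and base1 below 0.005 m and z of cap2 in the frame of base1 below 0.0115 m and angle between the x axis of cap2 and the x axis of base1, either way round above 0.8 rad) or (horizontal distance between cap2 and base2 below 0.005 m and z of cap2 in the frame of base2 below 0.0115 m and angle between the x axis of cap2 and the x axis of base2, either way round above 0.8 rad) or (horizontal distance between cap2 and base3 below 0.005 m and z of cap2 in the frame of base3 below 0.0115 m and angle between the x axis of cap2 and the x axis of base3, either way round above 0.8 rad)) and ((horizontal distance between cap3 and base1 below 0.005 m and z of cap3 in the frame of base1 below 0.0115 m and angle between the x axis of cap3 and the x axis of base1, either way round above 0.8 rad) or (horizontal distance between cap3 and base2 below 0.005 m and z of cap3 in the frame of base2 below 0.0115 m and angle between the x axis of cap3 and the x axis of base2, either way round above 0.8 rad) or (horizontal distance between cap3 and base3 below 0.005 m and z of cap3 in the frame of base3 below 0.0115 m and angle between the x axis of cap3 and the x axis of base3, either way round above 0.8 rad)) and linear speed of each of cap1, cap2, cap3 below 0.02 m/s); the robot touches nothing.
It fails at once if the dish is pushed more than 4 cm from its place (distance of dish from where it was at the start of the episode above 0.04 m).
It fails at once if the brass bowl is pushed more than 4 cm from its place (distance of brass_bowl from where it was at the start of the episode above 0.04 m).
It fails at once if the brush is pushed more than 4 cm from its place (distance of brush from where it was at the start of the episode above 0.04 m).
Of cap1, cap2, cap3 only 2 to 3 are there at a start; the rules pass over those that are not, and their reading is None.
At some moment in a run one of cap1, cap2, cap3 may be knocked a few centimetres aside while the robot is not near it.
It also fails if it takes over 200 s, if anything falls off the work surface, if the arm or the gripper's body presses on something with over 40 N, if the wrist force passes 120 N, or if a joint passes its speed limit or range.

ROBOT

A 6-joint arm with a two-finger parallel gripper is mounted at the origin on the work surface. World frame = base frame: x ahead of the robot, y to its left, z up, the work surface at z = 0. Lengths are in mm, angles in rad, forces in N, time in s.
With the tool pointing down it reaches from about 350 to 850 mm from the base axis. Payload 8.1 kg.
Tool frame: the origin (TCP) lies at the very end of the fingers, on their centre line; the grasp point (between the pads) lies 19 mm behind it; y points along the fingers, z is the direction in which the jaws open and shut, and the axes are right-handed (so a half turn about y gives the same grasp; the last joint's range is limited). The gripper opens to 85 mm and grips with 20 to 120 N. Pads are 22 mm wide; open, the fingers measure 114 mm over their backs; the gripper's body (76 mm by 85 mm) begins 54 mm behind the grasp point. The pads swing forward as they close: fully open they stand 13 mm farther back than shut.
Start: joints at [-1.339, 0.13, 1.488, -0, 1.523, -0.085], TCP at [186.937, -570.14, 204.592] pointing down, gripper open.
Joint ranges: [-2.96, 2.96], [-0.89, 2.26], [0.02, 2.5], [-1.34, 4.48], [0, 2.73], [-2.66, 2.66]. Speed limits (rad/s): [2.39, 2.39, 2.79, 3.14, 3.14, 3.14].

INTERFACE

Orientations are given as a unit quaternion [x, y, z, w].
In Python, from rig import bot, viewer, job gives the robot as it stands.
- The arm moves only by the shell command python3 -m inch 'ROWS'. ROWS is JSON, a list of rows, each a list of 7 numbers: the turn, a rotation vector about the world's x, y, z in degrees, then the shift along the world's x, y, z in cm, then the closure, from 0 (fully open) to 1 (shut). A call has 1 to 10 rows; each row is the pose to reach, as a shift and turn from the pose commanded when the call began; what a row does not reach only later rows make up. A row lasts 1/8 s, in which the tool goes at most 62.5 mm and 10.7 degrees, less where a joint would pass 70% of its speed; a pose out of reach is approached as far as the arm can. A call with a gripper value outside its range is refused whole. The fingers move at their own pace and stop on an object; the grip force is fixed at half the most. Time passes only in rows, so rows that repeat a pose let the fingers close. It gives the time, the measured TCP pose, the force and the opening at its end, in the units of the state.
- bot.get_state(): the state, without advancing time (a new reading comes with each control period).
- viewer.get_image(name): name is "side" or "top"; returns (picture, depth): 420x560x3 uint8, red, green, blue; 420x560 float32, mm along the optical axis (not along the pixel's ray), 0 where there is no reading.
- viewer.camera_info(name): a dict with "fx", "fy", "cx", "cy" (pixels), "dist_coeffs" ([k1, k2, p1, p2, k3] as OpenCV has them; the pictures are not rectified), "R" (3x3) and "t" (3): a world point X has camera coordinates R X + t. Camera axes: x right, y down, z forward; pixel columns grow to the right and rows downward; lengths in mm; the calibration is good to about 2 mm. A picture is of the moment at which its call begins. camera_info takes no time and is no camera call.
- job.sign_off(): hands the job in, once; it reports no verdict.
The state is a dict: "t": time; "joints": joint angles; "qd": joint speeds; "joint_efforts": joint torques, N m; "tcp_pos": TCP position; "tool_rot": TCP orientation; "force": force on the tool from outside, world axes, zero at the start; "wrist_torque": the same for the moment, N m; "gripper_width": finger opening in mm.
Only numpy, scipy, OpenCV 4.12 (cv2) and the standard library are available. Lean on these libraries where they do the work, as an engineer would, in place of code of your own. Each camera call takes 0.05 s, during which the arm holds its last target. There are 200 camera calls.

## Working session

There is one attempt and no reset: what is moved stays moved. The work goes in short steps, Python scripts to look and compute and a shell command to move; the robot and the scene stay as the last step left them, time stands still between calls to the robot, and variables do not carry over. Pictures are saved under pics/ and viewed, about 12 in all and at most 16, crops included, and the job is handed in when it is done.

```bash
ls; mkdir -p pics; cat > h.py <<'E'
import numpy as np, cv2
from rig import bot, viewer, job
def grab(n):
    p,d=viewer.get_image(n); return p,d
def save(name,p): cv2.imwrite('pics/'+name+'.png',cv2.cvtColor(p,cv2.COLOR_RGB2BGR))
def cam(n):
    c=viewer.camera_info(n); K=np.array([[c['fx'],0,c['cx']],[0,c['fy'],c['cy']],[0,0,1.]])
    return K,np.array(c['dist_coeffs'],float),np.array(c['R'],float),np.array(c['t'],float)
def cloud(n,d):
    K,D,R,t=cam(n); h,w=d.shape
    uv=np.stack(np.meshgrid(np.arange(w),np.arange(h)),-1).reshape(-1,1,2).astype(float)
    q=cv2.undistortPoints(uv,K,D).reshape(h,w,2)
    P=np.dstack([q,np.ones((h,w))])*d[...,None]
    X=(P-t)@R; X[d<=0]=np.nan; return X
def plane(n,uv,z):
    K,D,R,t=cam(n); q=cv2.undistortPoints(np.array(uv,float).reshape(-1,1,2),K,D).reshape(-1,2)
    r=np.c_[q,np.ones(len(q))]@R; C=-R.T@t
    return C+r*((z-C[2])/r[:,2])[:,None]
def px(n,X):
    K,D,R,t=cam(n); return cv2.projectPoints(np.array(X,float).reshape(-1,1,3),cv2.Rodrigues(R)[0],t,K,D)[0].reshape(-1,2)
E
python3 - <<'E'
from h import *
for n in('top','side'):
    p,d=grab(n); save(n+'0',p); np.save(n+'0.npy',d); K,D,R,t=cam(n); print(n,K[0,0],-R.T@t,R[2],D, np.median(d))
print(bot.get_state())
E
```

```text
pics
top 515.2937386571531 [ 477.3097365  -161.92157548 1463.07893051] [ 0.1287378  -0.00955468 -0.99163264] [0.02467571 0.         0.         0.         0.        ] 1484.9098
side 424.19161686326305 [  510.26469375 -1018.16238151   623.2384752 ] [ 0.1326208   0.8386406  -0.52829317] [-0.13424354  0.          0.          0.          0.        ] 1078.3069
{'t': 0.1, 'joints': array([-1.33942923e+00,  1.31039746e-01,  1.48920052e+00, -1.04361386e-05,
        1.52300435e+00, -8.53882690e-02]), 'qd': array([ 0.00110818, -0.0040124 , -0.00196429, -0.00011799, -0.00104978,
       -0.00017208]), 'joint_efforts': array([ 1.07138032e-03, -5.70954680e+01, -5.01942015e+01, -2.00200639e-04,
        8.06547760e-03,  3.79080029e-05]), 'tcp_pos': array([ 186.78869127, -569.60652993,  203.66023608]), 'tool_rot': array([-0.11156874,  0.69883892, -0.69767445,  0.11147621]), 'force': array([-0.0963022 , -0.83226616,  0.31828037]), 'wrist_torque': array([0.00951036, 0.04666195, 0.09031002]), 'gripper_width': 85.23022221901861}
```

View pics/top0.png

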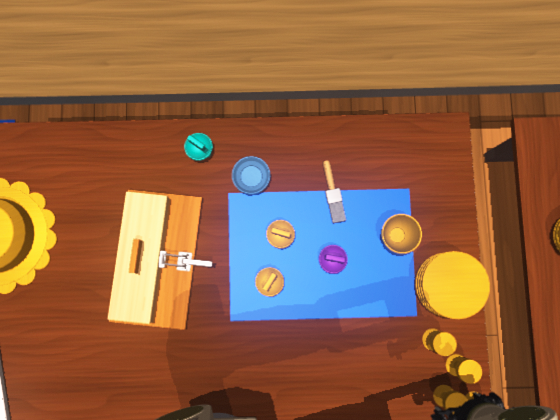

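View pics/side0.png

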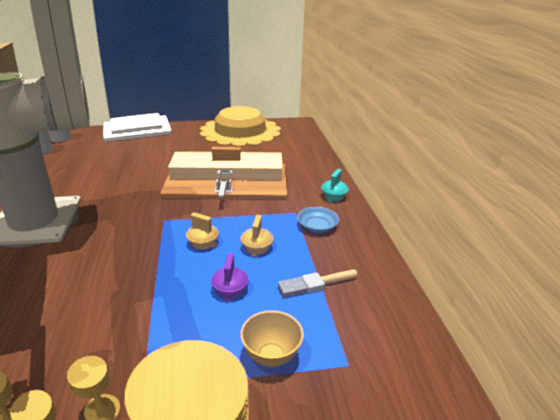

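Top view: the cover is at (140,258), its batten at (135,256) and the lever tip at (211,264). Brass caps stand on the blue sheet at (280,234) and (269,281). The look-alikes, purple (333,260) and turquoise (198,147), are the wrong colour. The bowl (401,234), dish (251,175) and brush (335,190) are bystanders. Only two brass caps are present, which I'll confirm in the crop.

```bash
cat >> h.py <<'E'
def rect(X,m,lab):
    # oriented rectangle of the xy of masked cloud points
    P=X[m]; P=P[np.isfinite(P[:,0])]
    (c,s,a)=cv2.minAreaRect(P[:,:2].astype(np.float32)); b=cv2.boxPoints((c,s,a))
    e=max([b[1]-b[0],b[2]-b[1]],key=np.linalg.norm); ang=np.degrees(np.arctan2(e[1],e[0]))
    print(lab,'n',len(P),'c',np.round(c,1),'size',np.round(s,1),'long axis deg',round((ang+90)%180-90,1),'z',np.round(np.percentile(P[:,2],[5,50,95]),1))
    return c,ang
def box(d,u0,v0,u1,v1):
    m=np.zeros(d.shape,bool); m[v0:v1,u0:u1]=1; return m
E
python3 - <<'E'
from h import *
for n in ('top',):
    d=np.load(n+'0.npy'); X=cloud(n,d); Z=X[...,2]
    B=box(d,95,180,215,340)
    rect(X,B&(Z>12)&(Z<25),'board'); rect(X,B&(Z>55)&(Z<66),'covertop'); rect(X,B&(Z>88),'batten')
    rect(X,box(d,190,250,216,275)&(Z>32),'lever')
    for nm,b in dict(A=(262,215,300,252),Bc=(252,263,290,300),purple=(315,243,352,277),turq=(180,130,216,163)).items():
        rect(X,box(d,*b)&(Z>70),nm+' bar'); rect(X,box(d,*b)&(Z>15),nm)
    for nm,b in dict(dish=(228,153,274,198),bowl=(378,210,426,258),brush=(318,155,350,225)).items():
        rect(X,box(d,*b)&(Z>8),nm)
    print('table z',np.nanmedian(Z[340:370,230:300]))
X=cloud('side',np.load('side0.npy')); Z=X[...,2]; d=Z
rect(X,box(d,180,205,225,252)&(Z>65),'S B bar');rect(X,box(d,238,210,278,258)&(Z>65),'S A bar')
rect(X,box(d,160,145,295,200)&(Z>88),'S batten'); rect(X,box(d,160,145,295,200)&(Z>12)&(Z<25),'S board')
rect(X,box(d,160,145,295,200)&(Z>56)&(Z<64),'S covertop')
rect(X,box(d,214,168,236,203)&(Z>32)&(Z<62),'S lever')
a=cv2.imread('pics/top0.png')[180:320,225:365]; b=cv2.imread('pics/side0.png')[140:280,150:290]
cv2.imwrite('pics/crop1.png',np.hstack([cv2.resize(a,(400,400)),cv2.resize(b,(400,400))]))
E
```

```text
board n 4177 c [556.9 152.1] size [225.6 402.7] long axis deg -7.6 z [13.5 18.3 22.9]
covertop n 4802 c [539.6 143.3] size [235.7 348.1] long axis deg -7.4 z [56.1 60.1 64.3]
batten n 237 c [548.1 202.7] size [17.4 88.5] long axis deg -7.2 z [ 93.   99.1 103.7]
lever n 116 c [526.8  33.9] size [61.8 13.7] long axis deg 82.6 z [41.2 46.5 51. ]
A bar n 101 c [ 602.2 -186.6] size [51.1 14.4] long axis deg 72.9 z [74.9 79.6 83.9]
A n 633 c [ 602.  -186.7] size [75.7 76.2] long axis deg -1.8 z [28.6 40.7 81.1]
Bc bar n 102 c [ 470.7 -152.8] size [13.7 51.2] long axis deg -32.8 z [74.1 79.2 84.4]
Bc n 651 c [ 471.4 -152.7] size [74.6 76.5] long axis deg -1.6 z [28.6 40.7 80.5]
purple bar n 103 c [ 528.4 -330.8] size [51.5 13.9] long axis deg 79.4 z [74.9 79.5 85.1]
purple n 646 c [ 528.8 -330.5] size [78.6 75. ] long axis deg 88.9 z [28.3 40.9 81. ]
turq bar n 100 c [856.7  41.9] size [52.4 14.3] long axis deg 54.2 z [73.9 79.5 85.2]
turq n 606 c [856.5  42.1] size [77.3 78.3] long axis deg -57.4 z [28.1 41.1 80.6]
dish n 798 c [ 771.6 -106. ] size [111.5 125.2] long axis deg -85.6 z [ 8.5 15.6 27.1]
bowl n 1075 c [ 595.3 -527.3] size [128.8 135.9] long axis deg -89.3 z [ 9.  30.5 61. ]
brush n 687 c [ 721.2 -343. ] size [ 86.8 187.7] long axis deg -6.9 z [11.3 18.5 23.5]
table z -0.04223184295800487
S B bar n 156 c [ 469.3 -152.4] size [17.7 52.8] long axis deg -32.2 z [66.6 76.3 80.4]
S A bar n 116 c [ 600.3 -187.4] size [50.8 14.2] long axis deg 72.1 z [66.  78.6 80.9]
S batten n 141 c [546.3 201.2] size [20.8 89.8] long axis deg -9.3 z [89.3 95.8 99. ]
S board n 2093 c [541.  158.5] size [212.4 373.4] long axis deg -6.3 z [14.2 17.8 21.8]
S covertop n 1534 c [543.  174.9] size [177.8 346.5] long axis deg -7.3 z [56.6 59.1 61.8]
S lever n 315 c [530.5  77.7] size [153.6  64.8] long axis deg 83.9 z [34.6 46.5 55.9]
```

View pics/crop1.png

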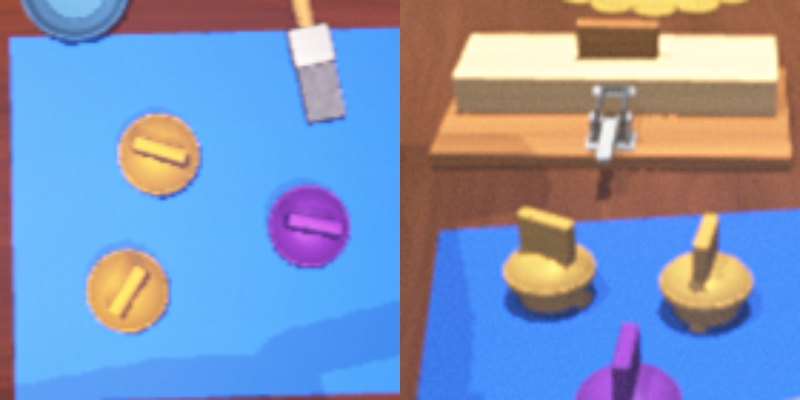

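Two brass caps confirmed, A (602,-187) and B (471,-153), and both views agree within 2 mm. Next I'll work out the jaw yaw, the lever geometry and the free space for the cover.

```bash
cat >> h.py <<'E'
from scipy.spatial.transform import Rotation as Ro
def st():
    s=bot.get_state(); M=Ro.from_quat(s['tool_rot']).as_matrix()
    print('t',round(s['t'],2),'tcp',np.round(s['tcp_pos'],1),'jaw yaw',round(np.degrees(np.arctan2(M[1,2],M[0,2])),1),'approach',np.round(M[:,1],3),'F',np.round(s['force'],1),'w',round(s['gripper_width'],1),'j',np.round(s['joints'],2)); return s
E
python3 - <<'E'
from h import *
st()
d=np.load('top0.npy'); X=cloud('top',d); Z=X[...,2]
m=box(d,0,170,100,310)&(Z>6); P=X[m]; print('hat min',np.nanmin(P,0),'max',np.nanmax(P,0)); 
for x in range(420,760,40):
    q=P[(abs(P[:,0]-x)<20)]; print(x,len(q) and np.round(np.percentile(q[:,1],1)), end='; ')
c,s=np.cos(np.radians(-7.3)),np.sin(np.radians(-7.3)); Rb=np.array([[c,-s],[s,c]])
o=np.array([547.3,202.])
L=(X[...,:2]-o)@Rb   # local coords
m=box(d,95,180,215,340)&(Z>13)&(Z<23)
# restrict to board: extents
q=L[m]; q=q[(abs(q[:,1])<160)]
print('\nboard local x',np.percentile(q[:,0],[1,99]),'y',np.percentile(q[:,1],[1,99]))
m=box(d,150,240,218,285)&(Z>30)&(abs(L[...,0])<30)&(L[...,1]<-75)
for y in range(-205,-70,10):
    k=m&(abs(L[...,1]-y)<5); 
    if k.any(): print(y,k.sum(),np.round(L[k][:,0].min()),np.round(L[k][:,0].max()),np.round(Z[k].min()),np.round(np.median(Z[k])),np.round(Z[k].max()))
print('mintip',L[m][:,1].min())
E
```

```text
t 0.1 tcp [ 186.8 -569.6  203.7] jaw yaw -71.9 approach [-0.     0.002 -1.   ] F [-0.1 -0.8  0.3] w 85.2 j [-1.34  0.13  1.49 -0.    1.52 -0.09]
hat min [407.49624012 320.77966269   6.00199227] max [805.15209816 605.74552641  84.42439603]
420 322.0; 460 334.0; 500 348.0; 540 359.0; 580 372.0; 620 373.0; 660 365.0; 700 358.0; 740 352.0; 
board local x [-181.91220466  184.41657875] y [-142.56470543   40.02008387]
-205 3 -3.0 5.0 41.0 43.0 47.0
-195 16 -4.0 8.0 35.0 48.0 54.0
-185 20 -5.0 7.0 41.0 45.0 53.0
-175 18 -6.0 8.0 39.0 46.0 56.0
-165 18 -4.0 7.0 41.0 48.0 52.0
-155 20 -5.0 6.0 39.0 46.0 50.0
-145 19 -6.0 8.0 41.0 47.0 50.0
-135 18 -5.0 7.0 40.0 46.0 51.0
-125 42 -19.0 22.0 31.0 45.0 53.0
-115 44 -20.0 21.0 31.0 48.0 59.0
-105 11 -18.0 14.0 43.0 57.0 59.0
-95 13 -12.0 16.0 30.0 57.0 61.0
-85 10 -13.0 15.0 52.0 56.0 60.0
-75 5 -13.0 14.0 56.0 56.0 59.0
mintip -200.26926093036536
```

Decisions: the hat blocks the +y side, so the cover goes at about (400,-360), turned with its long side along y. The lever tip is at local y -200 and its pivot at -120, so the grip point is (525,20.5,42). Moving above the lever.

```bash
python3 -m inch '[[0,0,64.6,33.8,59.0,-6,0.4],[0,0,64.6,33.8,59.0,-6,0.4],[0,0,64.6,33.8,59.0,-6,0.4],[0,0,64.6,33.8,59.0,-6,0.4],[0,0,64.6,33.8,59.0,-6,0.4],[0,0,64.6,33.8,59.0,-6,0.4],[0,0,64.6,33.8,59.0,-6,0.4],[0,0,64.6,33.8,59.0,-6,0.4],[0,0,64.6,33.8,59.0,-6,0.4],[0,0,64.6,33.8,59.0,-6,0.4]]'; python3 -c "
from h import *
st()"
```

```text
t: 1.35
tcp_pos: [497.0, -27.9, 149.3]
tool_rot: [0.467, -0.531, 0.531, -0.467]
force: [0.5, -0.8, -0.0]
gripper_width: 51.2
t 1.35 tcp [497.  -27.9 149.3] jaw yaw -7.2 approach [ 0. -0. -1.] F [ 0.5 -0.8 -0. ] w 51.2 j [-0.16 -0.12  1.84 -0.    1.42 -0.03]
```

```bash
python3 -m inch '[[0,0,0,2.8,4.8,-2,0.4],[0,0,0,2.8,4.8,-2,0.4],[0,0,0,2.8,4.8,-2,0.4],[0,0,0,2.8,4.8,-2,0.4]]'; python3 - <<'E'
from h import *
s=st()
print('to go cm',np.round((np.array([524.9,20.5,25])-s['tcp_pos'])/10,2))
p,d=grab('side'); K=px('side',[525,20,60])[0].astype(int); c=p[K[1]-70:K[1]+70,K[0]-90:K[0]+90]
save('lev1',cv2.resize(c,(720,560)))
E
```

```text
t: 1.85
tcp_pos: [524.4, 16.9, 130.2]
tool_rot: [0.467, -0.531, 0.531, -0.467]
force: [-0.9, -0.2, 0.3]
gripper_width: 51.2
t 1.85 tcp [524.4  16.9 130.2] jaw yaw -7.3 approach [ 0.001 -0.    -1.   ] F [-0.9 -0.2  0.3] w 51.2 j [-0.07 -0.03  1.79 -0.    1.38  0.06]
to go cm [  0.05   0.36 -10.52]
```

View pics/lev1.png

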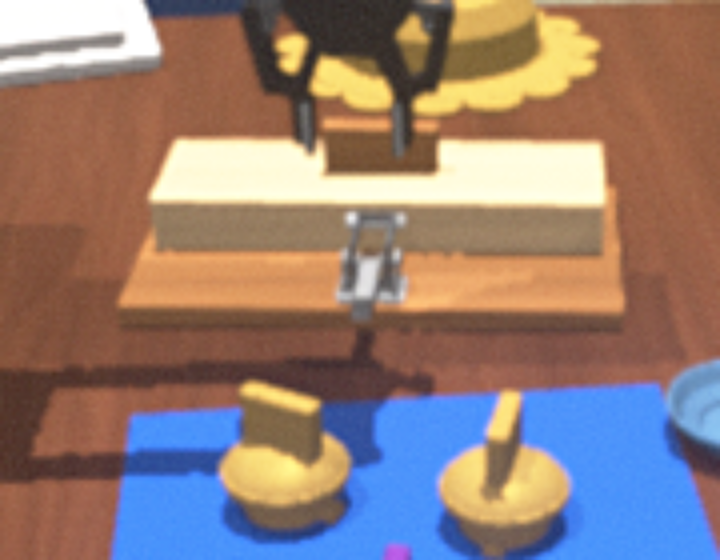

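The gripper hangs centred over the lever, fingers at (305,140) and (400,140), lever tip at (362,310) in the crop. Going down and pinching.

```bash
python3 -m inch '[[0,0,0,0,0.35,-5,0.4],[0,0,0,0,0.35,-10.5,0.4],[0,0,0,0,0.35,-10.5,0.4],[0,0,0,0,0.35,-10.5,0.4],[0,0,0,0,0.35,-10.5,1],[0,0,0,0,0.35,-10.5,1],[0,0,0,0,0.35,-10.5,1],[0,0,0,0,0.35,-10.5,1],[0,0,0,0,0.35,-10.5,1],[0,0,0,0,0.35,-10.5,1]]'; python3 -c "
from h import *
st()"
```

```text
t: 3.15
tcp_pos: [524.3, 21.6, 24.6]
tool_rot: [-0.467, 0.531, -0.531, 0.467]
force: [0.2, -0.3, 0.7]
gripper_width: -0.0
t 3.15 tcp [524.3  21.6  24.6] jaw yaw -7.2 approach [-0.  0. -1.] F [ 0.2 -0.3  0.7] w -0.0 j [-0.06  0.1   1.87  0.    1.18  0.07]
```

Width is 0, so the pinch missed. Looking.

```bash
python3 - <<'E'
from h import *
p,d=grab('side'); c=p[130:230,150:310]
q,dt=grab('top'); c2=q[215:315,130:290]
save('lev2',np.hstack([cv2.resize(c,(400,400)) ,cv2.resize(c2,(400,400))]))
print(px('top',[525,20,42]),px('side',[525,20,42]))
E
```

```text
[[206.00576683 262.92226405]] [[221.78521038 192.76360434]]
```

View pics/lev2.png

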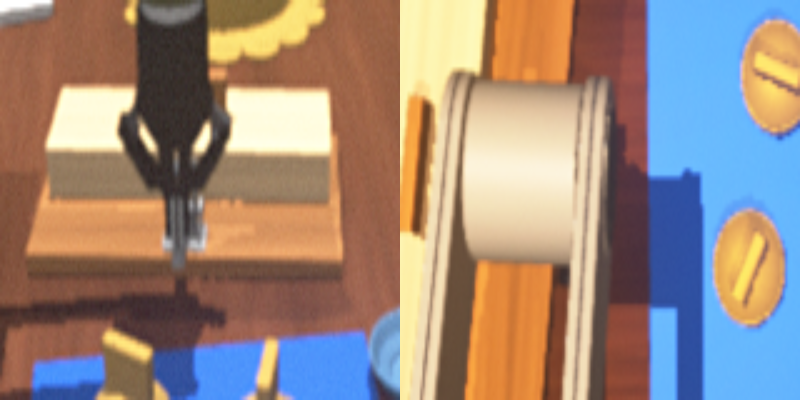

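```bash
python3 - <<'E'
from h import *
p,d=grab('side'); X=cloud('side',d)
c,s=np.cos(np.radians(-7.3)),np.sin(np.radians(-7.3)); Rb=np.array([[c,-s],[s,c]])
L=X.copy(); L[...,:2]=(X[...,:2]-[547.3,202.])@Rb
for v in range(166,202,3): print(v,[tuple(np.round(L[v,u]).astype(int)) for u in range(214,236,3)])
save('lev3',cv2.resize(p[160:205,195:255],(720,540),interpolation=cv2.INTER_CUBIC))
E
```

```text
166 [(np.int64(-15), np.int64(-199), np.int64(132)), (np.int64(-7), np.int64(-197), np.int64(131)), (np.int64(1), np.int64(-191), np.int64(128)), (np.int64(9), np.int64(-197), np.int64(131)), (np.int64(16), np.int64(-189), np.int64(128)), (np.int64(12), np.int64(-54), np.int64(62)), (np.int64(31), np.int64(-173), np.int64(120)), (np.int64(41), np.int64(-193), np.int64(129))]
169 [(np.int64(-15), np.int64(-197), np.int64(122)), (np.int64(-7), np.int64(-197), np.int64(122)), (np.int64(-15), np.int64(-64), np.int64(57)), (np.int64(9), np.int64(-200), np.int64(124)), (np.int64(14), np.int64(-172), np.int64(110)), (np.int64(-9223372036854775808), np.int64(-9223372036854775808), np.int64(-9223372036854775808)), (np.int64(32), np.int64(-192), np.int64(120)), (np.int64(41), np.int64(-193), np.int64(121))]
172 [(np.int64(-16), np.int64(-196), np.int64(113)), (np.int64(-8), np.int64(-190), np.int64(110)), (np.int64(-13), np.int64(-81), np.int64(55)), (np.int64(8), np.int64(-193), np.int64(111)), (np.int64(15), np.int64(-182), np.int64(106)), (np.int64(24), np.int64(-195), np.int64(112)), (np.i
[... 2787 characters left out ...]
), (np.int64(-2), np.int64(-200), np.int64(41)), (np.int64(6), np.int64(-198), np.int64(40)), (np.int64(8), np.int64(-145), np.int64(10)), (np.int64(17), np.int64(-142), np.int64(8)), (np.int64(26), np.int64(-143), np.int64(9)), (np.int64(34), np.int64(-141), np.int64(8))]
199 [(np.int64(-27), np.int64(-147), np.int64(1)), (np.int64(-18), np.int64(-148), np.int64(1)), (np.int64(-9), np.int64(-145), np.int64(0)), (np.int64(-1), np.int64(-141), np.int64(-3)), (np.int64(8), np.int64(-147), np.int64(1)), (np.int64(17), np.int64(-148), np.int64(1)), (np.int64(26), np.int64(-145), np.int64(0)), (np.int64(35), np.int64(-148), np.int64(2))]<stdin>:5: RuntimeWarning: invalid value encountered in cast
```

View pics/lev3.png

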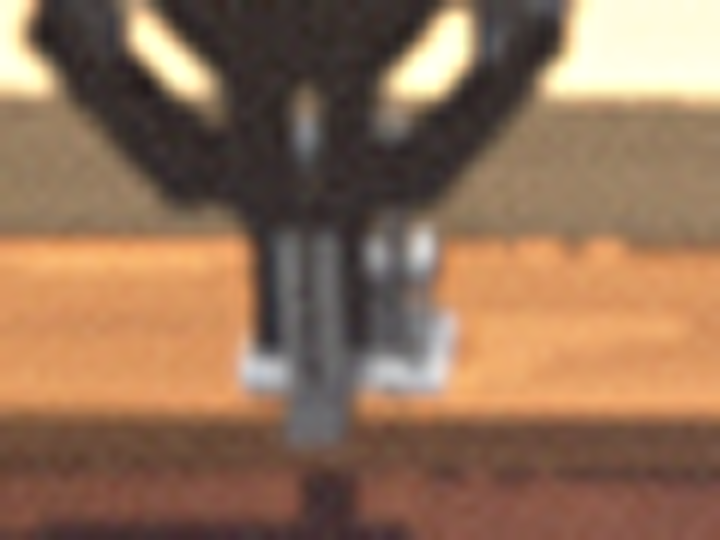

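```bash
python3 - <<'E'
from h import *
K=px('side',[525,20,60])[0].astype(int); print(K)
for z in(120,130,140,150,160): print(z,(px('side',[[499,20,z],[550,14,z]])-K+[90,70])*4)
print('now, lev3 px:')
for z in(25,35,45,55): print(z,(px('side',[[524.3,21.6,z],[523,11,z]])-[195,160])*12)
E
```

```text
[221 187]
120 [[319.53534943 203.92550224]
 [395.90789953 204.23309673]]
130 [[318.73298452 190.46205809]
 [395.44205217 190.7691977 ]]
140 [[317.92801165 176.88260645]
 [394.97518843 177.18906791]]
150 [[317.12051102 163.1863865 ]
 [394.50736893 163.49193398]]
160 [[316.31056755 149.37265382]
 [394.0386574  149.67703837]]
now, lev3 px:
25 [[321.27914853 453.27616072]
 [317.42517427 476.26542464]]
35 [[319.4376588  416.14969582]
 [315.54683727 438.95203779]]
45 [[317.58926587 378.70056134]
 [313.66126073 401.31082597]]
55 [[315.73409207 340.92621031]
 [311.76856669 363.33915254]]
```

The fingertips seem to end higher than the reported TCP. I'll raise the tool and measure where the closed tips really are.

```bash
python3 -m inch '[[0,0,0,0,0,5,1],[0,0,0,0,0,12,1],[0,0,0,0,0,12,1],[0,0,0,0,0,12,1],[0,0,0,0,0,12,1]]' >/dev/null; python3 - <<'E'
from h import *
s=st(); T=s['tcp_pos']
p,d=grab('side'); X=cloud('side',d)
m=(np.hypot(X[...,0]-T[0],X[...,1]-T[1])<45)&(X[...,2]>105)
P=X[m]; print('lowest tool points z',np.sort(P[:,2])[:12].round(1)); 
for z in range(110,260,10):
    q=P[abs(P[:,2]-z)<5]
    if len(q): print(z,len(q),'x',q[:,0].min().round(),q[:,0].max().round(),'y',q[:,1].min().round(),q[:,1].max().round())
q,dt=grab('top'); Xt=cloud('top',dt)
k=px('side',T)[0].astype(int); print(k)
save('tip1',cv2.resize(p[k[1]-60:k[1]+40,k[0]-60:k[0]+60],(720,600),interpolation=cv2.INTER_CUBIC))
E
```

```text
t 3.92 tcp [523.1  21.7 142.6] jaw yaw -7.3 approach [-0.003  0.    -1.   ] F [-0.6  0.   0.2] w -0.4 j [-0.06 -0.04  1.77  0.    1.41  0.07]
lowest tool points z [167.6 167.8 168.1 168.2 168.8 169.4 170.5 171.2 171.4 171.8 172.3 173.1]
170 12 x 515.0 528.0 y 10.0 21.0
180 40 x 508.0 534.0 y 7.0 22.0
190 38 x 508.0 534.0 y 8.0 20.0
200 44 x 508.0 534.0 y 8.0 29.0
210 47 x 491.0 542.0 y 5.0 28.0
220 110 x 482.0 555.0 y 4.0 36.0
230 102 x 479.0 563.0 y 3.0 39.0
240 90 x 480.0 563.0 y 0.0 40.0
250 96 x 478.0 567.0 y 0.0 40.0
[219 159]
```

View pics/tip1.png

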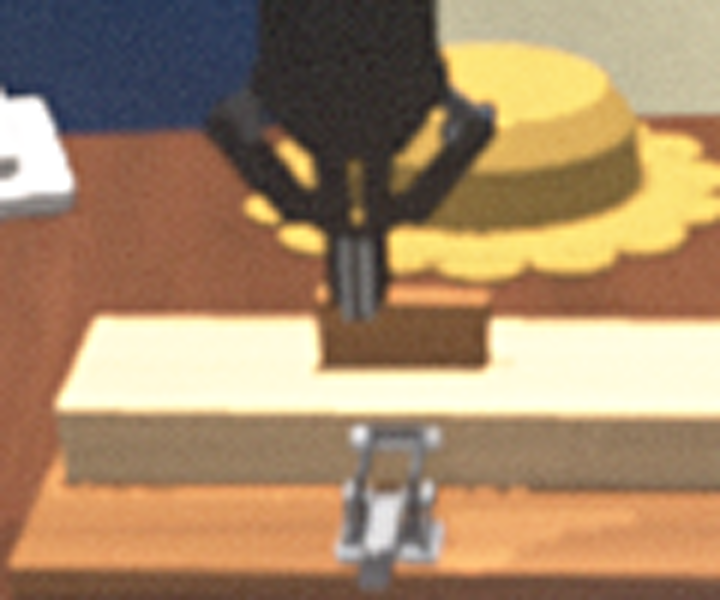

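The closed tips really sit at z≈167 while the reported TCP is 143, so reported z runs about 24 mm low relative to the fingers; that's why the pinch closed above the lever. I'll correct for it: open, then go down to reported z≈5 (real tip about 29).

```bash
python3 -m inch '[[0,0,0,0.3,0,0,0.4],[0,0,0,0.3,0,0,0.4],[0,0,0,0.3,0,0,0.4],[0,0,0,0.3,0,0,0.4],[0,0,0,0.3,0,-6,0.4],[0,0,0,0.3,0,-11,0.4],[0,0,0,0.3,0,-12.5,0.4],[0,0,0,0.3,0,-13.5,0.4],[0,0,0,0.3,0,-13.7,0.4],[0,0,0,0.3,0,-13.7,0.4]]'; python3 -m inch '[[0,0,0,0,0,0,1],[0,0,0,0,0,0,1],[0,0,0,0,0,0,1],[0,0,0,0,0,0,1],[0,0,0,0,0,0,1],[0,0,0,0,0,0,1]]'
```

```text
t: 5.28
tcp_pos: [528.9, 21.5, 9.4]
tool_rot: [0.467, -0.53, 0.531, -0.468]
force: [0.0, 0.6, -0.6]
gripper_width: 51.3
t: 6.02
tcp_pos: [524.8, 21.9, 8.3]
tool_rot: [-0.469, 0.532, -0.529, 0.466]
force: [-17.3, 0.9, 18.4]
gripper_width: 12.0
```

Gripped (12 mm). Swinging along the arc (r = 62 mm), first half.

```bash
python3 -m inch '[[0,0,0,-0.3,0,0.4,1],[0,0,0,-0.3,0.05,0.8,1],[0,0,0,-0.3,0.2,1.6,1],[0,0,0,-0.2,0.5,2.4,1],[0,0,0,-0.2,0.8,3.1,1],[0,0,0,-0.1,1.3,3.8,1],[0,0,0,-0.05,1.8,4.4,1],[0,0,0,0.1,3.1,5.4,1],[0,0,0,0.1,3.1,5.4,1]]';  python3 - <<'E'
from h import *
p,d=grab('side'); save('arc1',cv2.resize(p[120:210,160:280],(720,540),interpolation=cv2.INTER_CUBIC))
E
```

```text
t: 7.15
tcp_pos: [528.6, 53.8, 61.1]
tool_rot: [-0.467, 0.53, -0.53, 0.468]
force: [6.5, 2.5, -11.8]
gripper_width: 10.8
```

View pics/arc1.png

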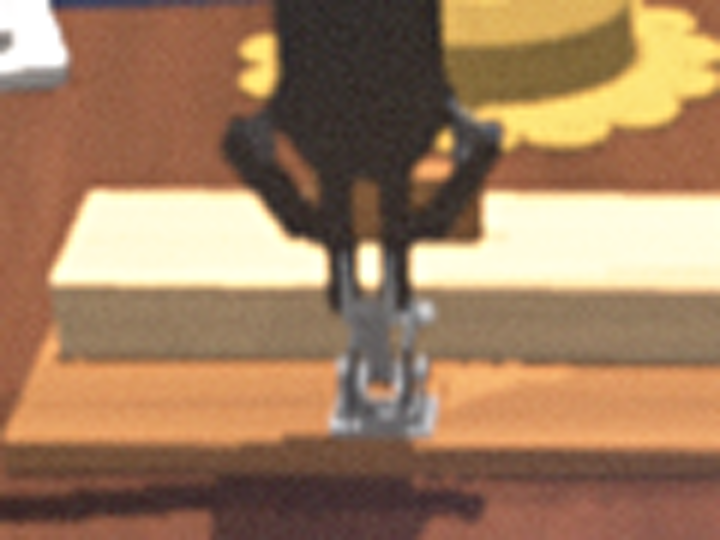

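The lever is pinched and standing at about 60° (crop (375,320)). Carrying it over past centre.

```bash
python3 -m inch '[[0,0,0,0.1,0.7,0.35,1],[0,0,0,0.2,1.5,0.6,1],[0,0,0,0.3,2.3,0.75,1],[0,0,0,0.4,3.1,0.8,1],[0,0,0,0.5,3.9,0.75,1],[0,0,0,0.6,4.6,0.6,1],[0,0,0,0.7,5.3,0.4,1],[0,0,0,0.7,5.8,0.2,1],[0,0,0,0.7,5.8,0.2,1]]';  python3 - <<'E'
from h import *
p,d=grab('side'); save('arc2',cv2.resize(p[120:210,160:280],(720,540),interpolation=cv2.INTER_CUBIC))
E
```

```text
t: 8.32
tcp_pos: [535.1, 110.9, 63.3]
tool_rot: [-0.468, 0.531, -0.53, 0.467]
force: [0.1, 0.2, 0.4]
gripper_width: 0.1
```

View pics/arc2.png

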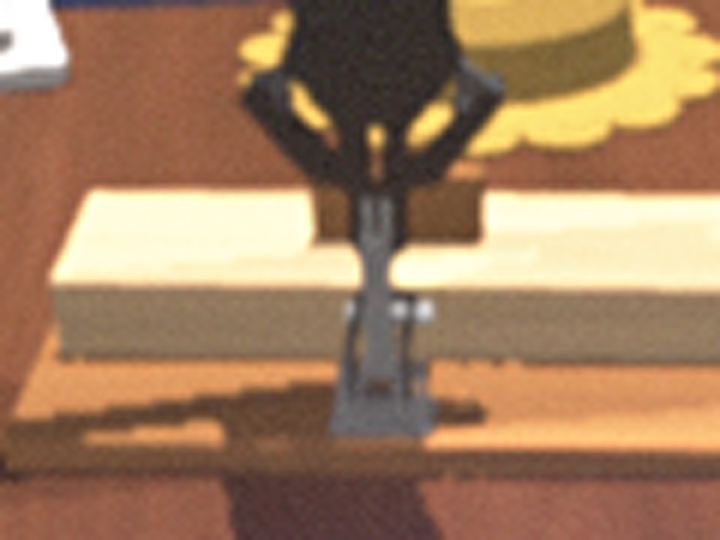

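The fingers are shut and empty, and the lever (375,250–380) stands near or past upright. Measuring its angle from depth.

```bash
cat >> h.py <<'E'
c_,s_=np.cos(np.radians(-7.3)),np.sin(np.radians(-7.3)); Rb=np.array([[c_,-s_],[s_,c_]]); O=np.array([547.3,202.])
def loc(X): L=X.copy(); L[...,:2]=(X[...,:2]-O)@Rb; return L
E
python3 - <<'E'
from h import *
p,d=grab('side'); L=loc(cloud('side',d))
m=(abs(L[...,0]-1)<7)&(L[...,1]>-175)&(L[...,1]<-65)&(L[...,2]>35)&(L[...,2]<160)
for z in range(40,160,8):
    q=L[m&(abs(L[...,2]-z)<4)]
    if len(q): print(z,len(q),np.round(np.percentile(q[:,1],[0,50,100])))
print(loc(st()['tcp_pos']))
E
```

```text
40 8 [-141. -136. -119.]
48 11 [-125. -120.  -71.]
56 13 [-128. -124. -120.]
64 11 [-129. -125.  -82.]
72 15 [-130. -126.  -84.]
80 13 [-131. -126. -121.]
88 9 [-128. -127. -125.]
96 14 [-132. -127.  -98.]
104 10 [-133. -128.  -95.]
112 22 [-134. -118.  -97.]
120 27 [-136. -107.  -98.]
128 13 [-108. -102.  -85.]
136 14 [-109. -102.  -81.]
144 9 [-107. -105.  -87.]
152 7 [-111. -104.  -84.]
t 8.43 tcp [535.4 110.5  63.6] jaw yaw -7.2 approach [-0. -0. -1.] F [-0.1 -0.8 -0.4] w -0.0 j [ 0.11  0.1   1.78 -0.    1.26  0.24]
[ -0.21450165 -92.24612453  63.55540854]
```

The lever slipped out of the grip at about 1.5 rad, and the fingers are now on its +y side. I'll go over it to the -y side and push with shut fingers.

```bash
python3 -m inch '[[0,0,0,0,0,4,1],[0,0,0,0,0,6.5,1],[0,0,0,0,0,6.5,1],[0,0,0,-0.5,-3.8,6.5,1],[0,0,0,-1,-7.6,6.5,1],[0,0,0,-1,-7.6,6.5,1],[0,0,0,-1,-7.6,6.5,1]]'; python3 - <<'E'
from h import *
p,d=grab('side'); L=loc(cloud('side',d))
m=(abs(L[...,0]-1)<8)&(L[...,1]>-215)&(L[...,1]<-65)&(L[...,2]>35)&(L[...,2]<160)
for z in range(40,160,8):
    q=L[m&(abs(L[...,2]-z)<4)]
    if len(q): print(z,len(q),np.round(np.percentile(q[:,1],[0,50,100])))
print(loc(st()['tcp_pos']))
save('arc3',cv2.resize(p[120:210,160:280],(720,540),interpolation=cv2.INTER_CUBIC))
E
```

```text
t: 9.3
tcp_pos: [525.0, 34.7, 127.8]
tool_rot: [-0.467, 0.531, -0.53, 0.467]
force: [0.1, 0.5, -0.7]
gripper_width: 0.3
40 8 [-136. -133. -122.]
48 18 [-136. -122.  -65.]
56 12 [-126. -122. -120.]
64 12 [-128. -123.  -79.]
72 16 [-130. -125.  -83.]
80 12 [-129. -126. -123.]
88 12 [-129. -128. -124.]
96 10 [-131. -127. -125.]
104 10 [-134. -129. -127.]
112 15 [-136. -131. -128.]
120 10 [-132. -129. -126.]
152 1 [-177. -177. -177.]
t 9.35 tcp [525.1  35.1 127.9] jaw yaw -7.3 approach [-0.001  0.    -1.   ] F [-0.5  0.2  0.5] w -0.1 j [-0.03 -0.02  1.78  0.    1.38  0.1 ]
[  -0.80652753 -168.40335387  127.94260937]
```

View pics/arc3.png

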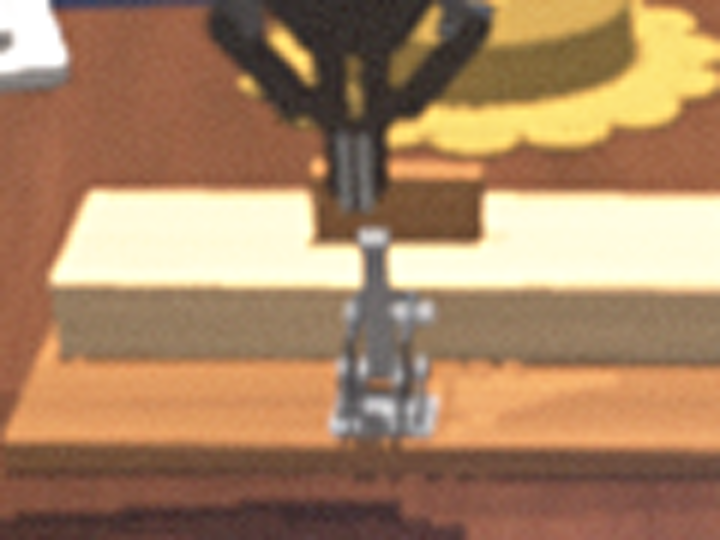

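Friction holds the lever at about 85°. Lowering to tip z≈97 on its -y side and pushing about 56 mm.

```bash
python3 -m inch '[[0,0,0,0.1,0,-3,1],[0,0,0,0.1,0,-5.5,1],[0,0,0,0.1,0,-5.5,1],[0,0,0,0.3,2,-5.5,1],[0,0,0,0.5,3.5,-5.5,1],[0,0,0,0.6,4.5,-5.5,1],[0,0,0,0.7,5,-5.5,1],[0,0,0,0.8,5.6,-5.5,1],[0,0,0,0.8,5.6,-5.5,1]]';python3 -m inch '[[0,0,0,0,-2,0,1],[0,0,0,0,-4,0,1],[0,0,0,0,-4,0,1]]'; python3 - <<'E'
from h import *
p,d=grab('side'); L=loc(cloud('side',d))
m=(abs(L[...,0]-1)<8)&(L[...,1]>-215)&(L[...,1]<-65)&(L[...,2]>35)&(L[...,2]<160)
for z in range(40,160,8):
    q=L[m&(abs(L[...,2]-z)<4)]
    if len(q): print(z,len(q),np.round(np.percentile(q[:,1],[0,50,100])))
print(loc(st()['tcp_pos']))
E
```

```text
t: 10.48
tcp_pos: [533.4, 90.8, 73.6]
tool_rot: [-0.467, 0.531, -0.53, 0.467]
force: [0.2, -0.1, 0.5]
gripper_width: -0.2
t: 10.85
tcp_pos: [533.4, 48.2, 73.7]
tool_rot: [0.467, -0.531, 0.531, -0.467]
force: [-1.2, 1.0, -0.0]
gripper_width: 0.1
48 28 [-138. -121.  -65.]
56 13 [-124. -116. -112.]
64 14 [-117. -113. -109.]
72 10 [-114. -108. -107.]
104 11 [-166. -163. -159.]
112 15 [-166. -164. -157.]
120 15 [-169. -163. -161.]
128 14 [-167. -165. -159.]
136 14 [-165. -162. -150.]
144 17 [-171. -167. -144.]
152 17 [-169. -166. -142.]
t 10.9 tcp [533.4  49.1  73.7] jaw yaw -7.4 approach [ 0.  0. -1.] F [-0.6  0.4 -0.2] w 0.2 j [-0.    0.06  1.81  0.    1.27  0.13]
[   5.67409238 -153.45541237   73.68304767]
```

The lever face leans 26° past upright, about 2.03 rad, so the latch is off. Moving over the batten with the jaws turned 90°.

```bash
python3 -m inch '[[0,0,0,0,0,5,1],[0,0,10,0,0,7,0.6],[0,0,20,0,3,7,0.4],[0,0,30,1.4,8,7,0.4],[0,0,40,1.4,12,7,0.4],[0,0,50,1.4,15.3,7,0.4],[0,0,60,1.4,15.3,7,0.4],[0,0,70,1.4,15.3,7,0.4],[0,0,80,1.4,15.3,7,0.4],[0,0,90,1.4,15.3,7,0.4]]' >/dev/null; python3 -m inch '[[0,0,0,0,0,0,0.4],[0,0,0,0,0,0,0.4]]' >/dev/null; python3 - <<'E'
from h import *
s=st(); print(np.array([547.3,202,44])-s['tcp_pos'])
p,d=grab('side'); X=cloud('side',d); T=s['tcp_pos']
q=X[(np.hypot(X[...,0]-T[0],X[...,1]-T[1])<48)&(X[...,2]>155)&(X[...,2]<195)]; print(np.sort(q[:,2])[:5]); print(q[:,0].min(),q[:,0].max())
c,e=rect(X,box(d,160,120,295,170)&(X[...,2]>88)&(X[...,2]<106),'batten')
E
```

```text
t 12.4 tcp [547.4 203.6 143.6] jaw yaw 82.5 approach [-0.  0. -1.] F [ 0.6 -0.4 -0.1] w 51.3 j [ 0.27  0.12  1.61  0.    1.41 -1.17]
[-9.58672457e-02 -1.55223369e+00 -9.96320796e+01]
[174.30416041 174.35425036 174.46712644 174.62532608 174.8609166 ]
530.916320539298 560.4816624469858
batten n 179 c [534.5 157. ] size [109.7  89.6] long axis deg 75.0 z [ 88.8  96.4 102.7]
```

```bash
python3 -m inch '[[0,0,0,0,-0.1,-5,0.4],[0,0,0,0,-0.1,-8,0.4],[0,0,0,0,-0.1,-9.7,0.4],[0,0,0,0,-0.1,-9.7,0.4],[0,0,0,0,-0.1,-9.7,1],[0,0,0,0,-0.1,-9.7,1],[0,0,0,0,-0.1,-9.7,1],[0,0,0,0,-0.1,-9.7,1],[0,0,0,0,-0.1,-9.7,1],[0,0,0,0,-0.1,-9.7,1]]'; python3 -m inch '[[0,0,0,0,0,0,1],[0,0,0,0,0,1,1],[0,0,0,0,0,2,1],[0,0,0,0,0,2,1]]';
```

```text
t: 13.7
tcp_pos: [548.9, 202.9, 48.6]
tool_rot: [-0.705, 0.044, -0.046, 0.706]
force: [0.0, -1.1, 6.4]
gripper_width: 14.9
t: 14.2
tcp_pos: [548.2, 202.8, 67.9]
tool_rot: [-0.705, 0.044, -0.045, 0.706]
force: [-0.1, 0.8, -4.5]
gripper_width: 14.9
```

Cover is gripped (14.9 mm, 4.5 N). Lifting high, then carrying and turning it to the free place.

```bash
python3 -m inch '[[0,0,0,0,0,3,1],[0,0,0,0,0,6,1],[0,0,0,0,0,9,1],[0,0,0,0,0,12,1],[0,0,0,0,0,12,1]]'; python3 -m inch '[[0,0,-9,-0.5,-3,0,1],[0,0,-18,-2,-8,0,1],[0,0,-27,-4,-13,0,1],[0,0,-36,-6,-18,0,1],[0,0,-45,-8,-23,0,1],[0,0,-54,-10,-28,0,1],[0,0,-63,-11,-33,0,1],[0,0,-72,-12,-38,0,1],[0,0,-80,-13,-43,0,1],[0,0,-82.7,-14.8,-48,0,1]]';  python3 -m inch '[[0,0,0,0,-4,0,1],[0,0,0,0,-8,0,1],[0,0,0,0,-8,0,1],[0,0,0,0,-8,0,1]]'; python3 - <<'E'
from h import *
s=st()
p,d=grab('top'); save('cov1',p); X=cloud('top',d)
p2,d2=grab('side'); save('cov1s',p2)
E
```

```text
t: 14.82
tcp_pos: [549.2, 203.1, 189.5]
tool_rot: [-0.705, 0.043, -0.047, 0.706]
force: [0.6, -0.1, -5.2]
gripper_width: 15.1
t: 16.08
tcp_pos: [398.3, -278.4, 184.4]
tool_rot: [-0.5, 0.501, -0.5, 0.5]
force: [1.6, -0.3, -3.9]
gripper_width: 14.9
t: 16.58
tcp_pos: [398.7, -356.5, 184.7]
tool_rot: [-0.5, 0.501, -0.499, 0.5]
force: [0.6, 0.5, -4.8]
gripper_width: 14.7
t 16.57 tcp [ 398.7 -356.5  184.7] jaw yaw 0.0 approach [-0.002  0.003 -1.   ] F [ 0.6  0.5 -4.8] w 14.7 j [-0.83 -0.03  1.69  0.    1.48 -0.83]
```

View pics/cov1s.png

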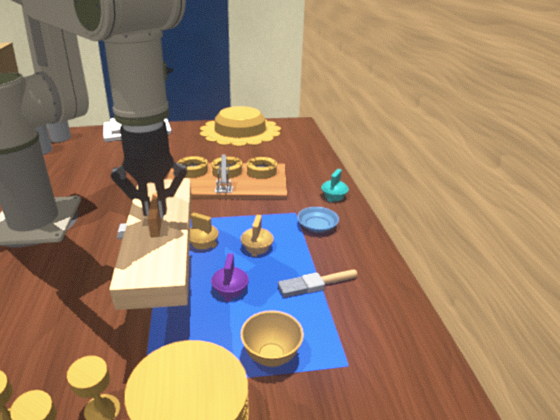

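The bases are exposed and the caps haven't moved. The cover's corner would pass close to cap B, so I'm checking clearances against every obstacle before lowering.

```bash
python3 - <<'E'
from h import *
d=np.load('top0.npy'); X=cloud('top',d); Z=X[...,2]
P=X[(Z>10)&np.isfinite(Z)&(X[...,0]>200)&(X[...,0]<700)&(X[...,1]<-80)&(X[...,1]>-720)]
P=P[P[:,2]<150]
print('stack', [ (x,np.round(P[(abs(P[:,0]-x)<10)&(P[:,1]<-420)][:,1].max() if len(P[(abs(P[:,0]-x)<10)&(P[:,1]<-420)]) else 0)) for x in range(240,520,20)])
p,dd=grab('side'); S=cloud('side',dd); P=np.vstack([P,S[np.isfinite(S[...,2])&(S[...,2]>10)&(S[...,2]<90)&(S[...,1]<-80)&(S[...,1]>-720)&(S[...,0]<700)]])
best=[]
for x in range(360,441,10):
  for y in range(-400,-299,10):
    for a in range(-30,31,10):
      r=np.radians(a); dx=P[:,0]-x; dy=P[:,1]-y
      l=abs(-np.sin(r)*dx+np.cos(r)*dy); w=abs(np.cos(r)*dx+np.sin(r)*dy)
      g=np.hypot(np.maximum(l-173,0),np.maximum(w-58,0)); best.append((np.percentile(g,.02),x,y,a))
print(sorted(best)[-8:]); print([b for b in best if b[1:]==(390,-360,0)])
E
```

```text
stack [(240, np.float64(-628.0)), (260, np.float64(-636.0)), (280, np.float64(-462.0)), (300, np.float64(-569.0)), (320, np.float64(-571.0)), (340, np.int64(0)), (360, np.float64(-574.0)), (380, np.float64(-567.0)), (400, np.float64(-565.0)), (420, np.float64(-554.0)), (440, np.float64(-443.0)), (460, np.float64(-553.0)), (480, np.float64(-555.0)), (500, np.float64(-562.0))]
[(np.float64(0.0), 440, -310, 30), (np.float64(0.0), 440, -300, -30), (np.float64(0.0), 440, -300, -20), (np.float64(0.0), 440, -300, -10), (np.float64(0.0), 440, -300, 0), (np.float64(0.0), 440, -300, 10), (np.float64(0.0), 440, -300, 20), (np.float64(0.0), 440, -300, 30)]
[(np.float64(0.0), 390, -360, 0)]
```

Shifting to (380,-366) leaves about 13 mm to cap B and about 15 mm to the yellow stack (edge y≈-554). Lowering.

```bash
python3 -m inch '[[0,0,0,-1.9,-0.95,0,1],[0,0,0,-1.9,-0.95,-4,1],[0,0,0,-1.9,-0.95,-8,1],[0,0,0,-1.9,-0.95,-11,1],[0,0,0,-1.9,-0.95,-13,1],[0,0,0,-1.9,-0.95,-14.3,1],[0,0,0,-1.9,-0.95,-14.8,1],[0,0,0,-1.9,-0.95,-14.8,1]]'; python3 -m inch '[[0,0,0,0,0,-0.2,1],[0,0,0,0,0,-0.4,1],[0,0,0,0,0,-0.5,1],[0,0,0,0,0,-0.5,1]]'; python3 - <<'E'
from h import *
st(); p,d=grab('side'); save('cov2',p); X=cloud('side',d)
P=X[(abs(X[...,0]-380)<60)&(abs(X[...,1]+366)<178)&(X[...,2]>25)&(X[...,2]<60)]
t=P[:,2]; A=np.c_[P[:,:2],np.ones(len(P))]; k=P[:,2]>np.median(t)-6
c=np.linalg.lstsq(A[k],t[k],rcond=None)[0]; print('cover top z',np.median(t[k]),'tilt',c[:2],len(t))
rect(X,(abs(X[...,0]-380)<80)&(abs(X[...,1]+366)<190)&(X[...,2]>37)&(X[...,2]<47),'cover top')
E
```

```text
t: 17.73
tcp_pos: [380.7, -367.0, 39.1]
tool_rot: [0.5, -0.499, 0.5, -0.5]
force: [0.5, 0.1, -4.0]
gripper_width: 14.9
t: 18.23
tcp_pos: [380.4, -366.9, 33.6]
tool_rot: [-0.5, 0.5, -0.5, 0.5]
force: [-0.1, 0.5, -4.2]
gripper_width: 14.9
t 18.23 tcp [ 380.4 -366.9   33.6] jaw yaw 0.0 approach [-0.  0. -1.] F [-0.1  0.5 -4.2] w 14.9 j [-0.86  0.09  1.85  0.    1.19 -0.87]
cover top z 43.893983466846116 tilt [-0.00036792  0.00229898] 4967
cover top n 4726 c [ 380.9 -357. ] size [371.2 129.5] long axis deg 86.0 z [41.9 43.9 45.6]
```

View pics/cov2.png

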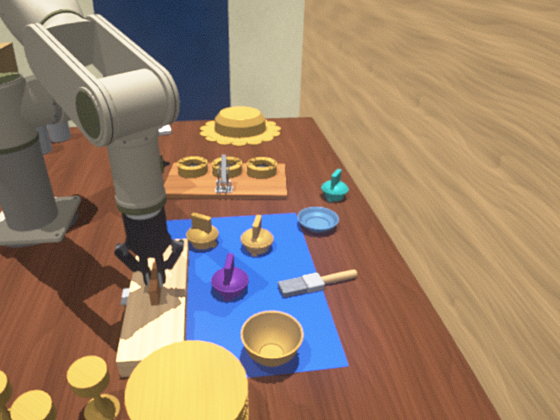

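The cover hangs level about 2 mm above the sheet, clear of cap B and the stack. Lowering the last bit and releasing.

```bash
python3 -m inch '[[0,0,0,0,0,-0.2,1],[0,0,0,0,0,-0.3,1],[0,0,0,0,0,-0.3,1]]'; python3 -m inch '[[0,0,0,0,0,0,0.8],[0,0,0,0,0,0,0.5],[0,0,0,0,0,0,0.4],[0,0,0,0,0,0,0.4],[0,0,0,0,0,4,0.4],[0,0,0,0,0,9,0.4],[0,0,0,0,0,14,0.4],[0,0,0,0,0,14,0.4]]'; python3 - <<'E'
from h import *
st(); p,d=grab('side'); X=cloud('side',d)
P=X[(abs(X[...,0]-380)<50)&(abs(X[...,1]+366)<165)&(X[...,2]>35)&(X[...,2]<50)]
A=np.c_[P[:,:2],np.ones(len(P))]; print('cover top z',np.median(P[:,2]),np.linalg.lstsq(A,P[:,2],rcond=None)[0][:2])
p,d=grab('top'); np.save('top2.npy',d); X=cloud('top',d); Z=X[...,2]
for nm,b in dict(A=(262,215,300,252),Bc=(252,263,290,300)).items(): rect(X,box(d,*b)&(Z>70)&(Z<90),nm+' bar')
L=loc(X)
for i,x in enumerate((-110,0,110)):
    m=(np.hypot(L[...,0]-x,L[...,1])<60)&(Z>42)&(Z<55); q=L[m][:,:2].astype(np.float32)
    if len(q)>20:
        (cx,cy),r=cv2.minEnclosingCircle(q); print('base',i+1,len(q),cx,cy,r, 'inner gap pts',np.median(Z[m]))
E
```

```text
t: 18.65
tcp_pos: [380.5, -367.0, 30.7]
tool_rot: [0.5, -0.5, 0.5, -0.5]
force: [-0.4, 1.1, -2.9]
gripper_width: 15.0
t: 19.65
tcp_pos: [382.7, -369.5, 176.4]
tool_rot: [0.501, -0.496, 0.503, -0.5]
force: [1.1, 0.5, -0.3]
gripper_width: 51.4
t 19.65 tcp [ 382.7 -369.5  176.4] jaw yaw 0.1 approach [ 0.006 -0.007 -1.   ] F [ 1.1  0.5 -0.3] w 51.4 j [-0.86 -0.05  1.72 -0.    1.46 -0.87]
cover top z 41.09850398415826 [ 0.00089079 -0.00119273]
A bar n 102 c [ 602.5 -186.7] size [51.1 14.1] long axis deg 72.4 z [74.3 79.7 83.6]
Bc bar n 101 c [ 470.6 -152.8] size [13.7 51.3] long axis deg -32.7 z [74.1 79.3 84.5]
base 1 485 -108.549072265625 2.304105758666992 48.16158676147461 inner gap pts 47.719946845470396
base 2 466 1.3390755653381348 1.5402330160140991 47.98740005493164 inner gap pts 47.71486128092811
base 3 450 112.51351165771484 1.188758134841919 48.42040252685547 inner gap pts 47.98926392600602
```

The cover is flat on the table (top at 41 mm) and the caps haven't moved. Next I fold the lever back: shut fingers go behind it (+y side), to local (1,-50).

```bash
python3 -m inch '[[0,0,-7.4,4,10,0,1],[0,0,-7.4,8,20,0,1],[0,0,-7.4,12,30,0,1],[0,0,-7.4,15.9,40,0,1],[0,0,-7.4,15.9,46,0,1],[0,0,-7.4,15.9,52.1,0,1],[0,0,-7.4,15.9,52.1,0,1],[0,0,-7.4,15.9,52.1,0,1],[0,0,-7.4,15.9,52.1,0,1],[0,0,-7.4,15.9,52.1,0,1]]'>/dev/null; python3 -c "
from h import *
s=st(); print(loc(s['tcp_pos']))"
```

```text
t 21.0 tcp [538.1 157.1 168.1] jaw yaw -7.1 approach [-0.004  0.    -1.   ] F [-0.3 -0.8  0.4] w -0.1 j [0.19 0.05 1.64 0.   1.45 0.32]
[ -3.43856971 -45.68929621 168.14172273]
```

```bash
python3 -m inch '[[0,0,0,0.3,0,-4,1],[0,0,0,0.3,0,-8,1],[0,0,0,0.3,0,-9.7,1],[0,0,0,0.3,0,-9.7,1]]'; python3 -m inch '[[0,0,0,-0.3,-2,0,1],[0,0,0,-0.5,-4,0,1],[0,0,0,-0.8,-6,0,1],[0,0,0,-1,-8,0,1],[0,0,0,-1.3,-10,0,1],[0,0,0,-1.3,-10.5,-1,1],[0,0,0,-1.5,-11.5,-2,1],[0,0,0,-1.6,-12.5,-3,1],[0,0,0,-1.7,-13,-4,1],[0,0,0,-1.7,-13,-4,1]]';  python3 - <<'E'
from h import *
s=st(); print(loc(s['tcp_pos']))
p,d=grab('side'); L=loc(cloud('side',d))
m=(abs(L[...,0]-1)<7)&(L[...,1]>-215)&(L[...,1]<-100)&(L[...,2]>30)&(L[...,2]<75)
for y in range(-210,-110,8):
    q=L[m&(abs(L[...,1]-y)<4)]
    if len(q): print(y,len(q),np.round(np.percentile(q[:,2],[0,50,100])))
E
```

```text
t: 21.5
tcp_pos: [540.8, 153.2, 71.8]
tool_rot: [-0.468, 0.532, -0.53, 0.466]
force: [1.0, -0.2, 0.0]
gripper_width: -0.3
t: 22.75
tcp_pos: [524.3, 23.9, 32.2]
tool_rot: [-0.467, 0.532, -0.53, 0.466]
force: [-0.6, -0.5, -0.2]
gripper_width: 0.2
t 22.75 tcp [524.3  23.9  32.2] jaw yaw -7.4 approach [-0.002  0.    -1.   ] F [-0.6 -0.5 -0.2] w 0.2 j [-0.05  0.09  1.86  0.    1.19  0.08]
[  -0.18545045 -179.55471427   32.23929717]
-202 6 [40. 41. 47.]
-194 21 [40. 46. 71.]
-186 20 [44. 67. 75.]
-178 7 [45. 46. 47.]
-170 7 [41. 45. 48.]
-162 6 [43. 46. 47.]
-154 2 [44. 45. 46.]
-146 1 [41. 41. 41.]
-130 1 [33. 33. 33.]
-122 3 [33. 39. 46.]
-114 1 [47. 47. 47.]
```

The lever is level again (top at 46 mm). Now cap B, needing jaw yaw 57.3°.

```bash
python3 -m inch '[[0,0,0,0,0,4,1],[0,0,10,0,0,9,0.4],[0,0,20,-1,-4,9,0.4],[0,0,30,-2,-8,9,0.4],[0,0,40,-4,-12,9,0.4],[0,0,50,-5.4,-15,9,0.4],[0,0,60,-5.4,-17.7,9,0.4],[0,0,64.7,-5.4,-17.7,9,0.4],[0,0,64.7,-5.4,-17.7,9,0.4],[0,0,64.7,-5.4,-17.7,9,0.4]]' >/dev/null; python3 -m inch '[[0,0,0,0,0,0,0.4]]' >/dev/null;  python3 - <<'E'
from h import *
s=st(); T=s['tcp_pos']; print('to go',np.array([470.6,-152.8,27])-T)
p,d=grab('side'); X=cloud('side',d)
q=X[(np.hypot(X[...,0]-T[0],X[...,1]-T[1])<60)&(X[...,2]>140)&(X[...,2]<185)]; print(np.sort(q[:,2])[:4])
rect(X,(np.hypot(X[...,0]-T[0],X[...,1]-T[1])<60)&(X[...,2]>152)&(X[...,2]<180),'fingers')
rect(X,(np.hypot(X[...,0]-471,X[...,1]+153)<45)&(X[...,2]>72)&(X[...,2]<86),'bar')
E
```

```text
t 24.18 tcp [ 471.6 -152.5  123.8] jaw yaw 57.3 approach [ 0. -0. -1.] F [ 0.1 -0.5 -0.4] w 51.2 j [-0.42 -0.1   1.87  0.    1.37 -1.42]
to go [ -0.99197581  -0.27583611 -96.75746283]
[152.69522229 153.35050442 153.6691327  154.28266021]
fingers n 182 c [ 472.1 -152.7] size [83.2 23.4] long axis deg 60.1 z [156.  167.7 178.8]
bar n 111 c [ 468.7 -152.8] size [15.9 51.5] long axis deg -34.1 z [72.9 78.4 80.7]
```

```bash
python3 -m inch '[[0,0,0,-0.1,0,-4,0.4],[0,0,0,-0.1,0,-8,0.4],[0,0,0,-0.1,0,-9.6,0.4],[0,0,0,-0.1,0,-9.6,0.4],[0,0,0,-0.1,0,-9.6,1],[0,0,0,-0.1,0,-9.6,1],[0,0,0,-0.1,0,-9.6,1],[0,0,0,-0.1,0,-9.6,1],[0,0,0,-0.1,0,-9.6,1]]'; python3 -c "
from h import *
st()"; python3 -m inch '[[0,0,0,0,0,3,1],[0,0,0,0,0,8,1],[0,0,0,0,0,12,1],[0,0,0,0,0,12,1]]'; python3 - <<'E'
from h import *
# refine base centres in both views: circle fit to lip ring points
from scipy.optimize import least_squares
for n in('side','top'):
    d=grab(n)[1] if n=='side' else np.load('top2.npy'); L=loc(cloud(n,d)); Z=L[...,2]
    for i,x in enumerate((-110,0,110)):
        m=(np.hypot(L[...,0]-x,L[...,1])<60)&(Z>44)&(Z<54); q=L[m][:,:2]
        if len(q)<30: continue
        # outer boundary points: per angle bin 95th pct radius
        f=lambda c:[np.percentile(np.hypot(*(q-c).T)[np.abs(((np.degrees(np.arctan2(*(q-c).T[::-1]))-a+180)%360)-180)<12],90)-c0 for a in range(0,360,20) for c0 in [46.] if (np.abs(((np.degrees(np.arctan2(*(q-c).T[::-1]))-a+180)%360)-180)<12).sum()>4]
        c=np.array([x,0.])
        for _ in range(15):
            an=np.radians(np.arange(0,360,20)); rr=[]
            ph=np.degrees(np.arctan2(q[:,1]-c[1],q[:,0]-c[0])); R=np.hypot(*(q-c).T)
            pts=[q[(abs((ph-a+180)%360-180)<12)] for a in np.arange(0,360,20)]
            b=np.array([np.percentile(np.hypot(*(k-c).T),92) if len(k)>4 else np.nan for k in pts])
            k=np.isfinite(b); A=np.c_[np.cos(an),np.sin(an),np.ones(len(an))][k]; s=np.linalg.lstsq(A,b[k],rcond=None)[0]; c=c+s[:2]
        w=O+Rb@c; print(n,i+1,k.sum(),'local',c.round(1),'R',s[2].round(1),'world',w.round(1))
st()
E
```

```text
t: 25.35
tcp_pos: [471.9, -153.4, 29.4]
tool_rot: [0.679, -0.198, 0.2, -0.679]
force: [0.4, 1.6, 6.6]
gripper_width: 12.9
t 25.35 tcp [ 471.9 -153.4   29.4] jaw yaw 57.4 approach [ 0.003 -0.001 -1.   ] F [0.4 1.6 6.6] w 12.9 j [-0.42  0.01  1.95  0.    1.18 -1.42]
t: 25.85
tcp_pos: [472.9, -154.1, 151.9]
tool_rot: [0.679, -0.196, 0.201, -0.678]
force: [0.8, 0.2, -3.0]
gripper_width: 12.5
side 1 4 local [-108.1   -0. ] R 46.9 world [440.  215.7]
side 2 16 local [ 0.4 -0.6] R 46.2 world [547.6 201.4]
side 3 17 local [110.4  -0.3] R 46.7 world [656.8 187.6]
top 1 18 local [-107.5    1.6] R 45.9 world [440.8 217.2]
top 2 18 local [1.7 1.4] R 46.3 world [549.2 203.2]
top 3 18 local [111.4   1.2] R 46.2 world [658.  189.1]
t 25.9 tcp [ 471.4 -153.4  149.2] jaw yaw 57.3 approach [ 0.003 -0.001 -1.   ] F [-0.5 -0.4 -2.8] w 12.8 j [-0.42 -0.13  1.85 -0.    1.42 -1.42]
```

Cap B is held (3 N). Flying it over base3 with the bar turned onto the slot axis.

```bash
python3 -m inch '[[0,0,3,2.5,4.5,0,1],[0,0,6,5,9,0,1],[0,0,9,7.5,13.5,0,1],[0,0,12,10,18,0,1],[0,0,15,12.5,22.5,0,1],[0,0,18,15,27,0,1],[0,0,22,17,31,0,1],[0,0,25.3,18.8,34.1,0,1],[0,0,25.3,18.8,34.1,0,1],[0,0,25.3,18.8,34.1,0,1]]' ; python3 -m inch '[[0,0,0,0,0,-3,1],[0,0,0,0,0,-4.5,1],[0,0,0,0,0,-4.5,1],[0,0,0,0,0,-4.5,1]]'; cat > cap.py <<'E'
from h import *
import sys
s=st(); T=s['tcp_pos']; p,d=grab('side'); X=cloud('side',d)
z0=float(sys.argv[1])  # expected flange z
# flange outline: widest band around the flange height
for n in ('side',):
    m=(np.hypot(X[...,0]-T[0],X[...,1]-T[1])<55)&(X[...,2]>z0-14)&(X[...,2]<z0+18); P=X[m]
    print('flange band n',len(P),'x range',np.percentile(P[:,0],[1,99]).round(1),'mid',np.percentile(P[:,0],[1,99]).mean().round(1),'ymin',np.percentile(P[:,1],1).round(1),'z',np.percentile(P[:,2],[1,99]).round(1))
    # circle fit of the front rim
    q=P[(P[:,2]>z0-5)&(P[:,2]<z0+5)][:,:2]; A=np.c_[2*q,np.ones(len(q))]; 
    if len(q)>10: c=np.linalg.lstsq(A,(q**2).sum(1),rcond=None)[0]; print('fit',c[:2].round(1),'R',np.sqrt(c[2]+c[:2]@c[:2]).round(1),len(q))
save(sys.argv[2],cv2.resize(p[110:210,210:330],(720,600),interpolation=cv2.INTER_CUBIC))
E
python3 cap.py 110 in1
```

```text
t: 27.15
tcp_pos: [657.0, 187.5, 145.1]
tool_rot: [0.706, -0.047, 0.044, -0.705]
force: [0.3, -0.9, -3.1]
gripper_width: 12.9
t: 27.65
tcp_pos: [658.8, 187.8, 103.6]
tool_rot: [-0.706, 0.045, -0.046, 0.706]
force: [0.0, 0.5, -1.9]
gripper_width: 13.0
t 27.65 tcp [658.8 187.8 103.6] jaw yaw 82.6 approach [ 0.001  0.    -1.   ] F [ 0.   0.5 -1.9] w 13.0 j [ 0.2   0.42  1.33 -0.    1.39 -1.24]
flange band n 283 x range [618.  691.4] mid 654.7 ymin 147.5 z [ 96.9 127.1]
fit [654.3 183.1] R 27.3 116
```

View pics/in1.png

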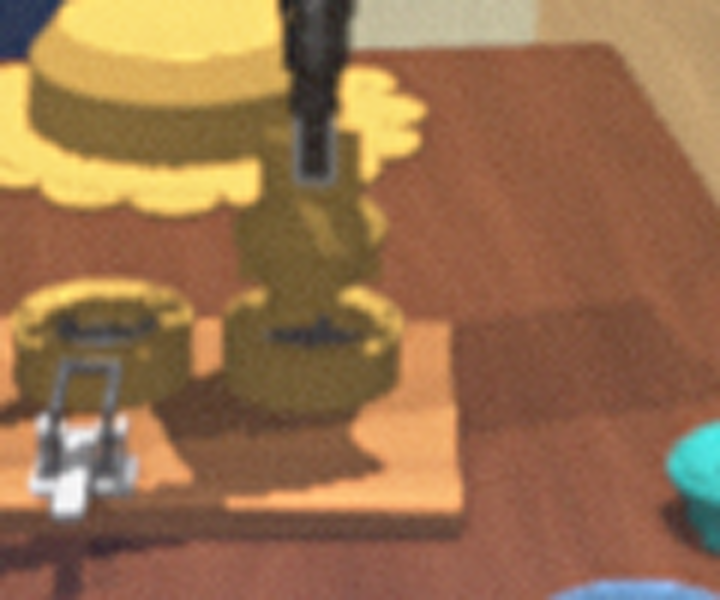

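The cap hangs over base3 with its bar along the slot axis, and the two are aligned in the crop: cap at u≈310, base at ≈313. Nudging x by +1 mm and descending while watching the force.

```bash
python3 -m inch '[[0,0,0,0.1,0,-1.5,1],[0,0,0,0.1,0,-2.5,1],[0,0,0,0.1,0,-3,1],[0,0,0,0.1,0,-3,1]]'; python3 -m inch '[[0,0,0,0,0,-0.3,1],[0,0,0,0,0,-0.5,1],[0,0,0,0,0,-0.7,1],[0,0,0,0,0,-0.7,1]]'
```

```text
t: 28.2
tcp_pos: [659.8, 188.3, 77.1]
tool_rot: [-0.706, 0.045, -0.046, 0.706]
force: [-17.4, -3.2, 27.6]
gripper_width: 12.8
t: 28.7
tcp_pos: [660.8, 189.0, 76.7]
tool_rot: [-0.705, 0.043, -0.047, 0.706]
force: [-34.2, -7.0, 62.6]
gripper_width: 12.7
```

It touched the lip, with the reaction pointing to -x. Backing off and retrying 3 mm towards -x.

```bash
python3 -m inch '[[0,0,0,0,0,1.2,1],[0,0,0,-0.3,0,1.2,1],[0,0,0,-0.3,0,1.2,1]]'; python3 -m inch '[[0,0,0,0,0,-0.4,1],[0,0,0,0,0,-0.7,1],[0,0,0,0,0,-0.9,1],[0,0,0,0,0,-0.9,1]]'
```

```text
t: 29.08
tcp_pos: [656.2, 188.1, 76.9]
tool_rot: [0.706, -0.045, 0.045, -0.706]
force: [-0.8, 0.7, 4.3]
gripper_width: 12.8
t: 29.58
tcp_pos: [657.8, 188.8, 75.5]
tool_rot: [-0.705, 0.044, -0.046, 0.706]
force: [-19.7, -2.6, 43.6]
gripper_width: 12.9
```

```bash
python3 -c "
from h import *
s=bot.get_state(); print(s['force'],s['wrist_torque'])"; python3 -m inch '[[0,0,0,0,0,0.7,1],[0,0,0,0,0,1.2,1],[0,0,0,0,0,1.2,1],[0,0,0,0,0,1.2,1]]'; python3 - <<'E'
from h import *
s=st(); print(s['wrist_torque']); p,d=grab('side'); X=cloud('side',d); T=s['tcp_pos']
g=cv2.cvtColor(p,cv2.COLOR_RGB2HSV)
# silhouette columns of flange vs base at matched rows
for z in (95,90,85,80,75,70,65,60,55,50,45,40,35):
    m=(np.hypot(X[...,0]-656,X[...,1]-188)<52)&(abs(X[...,2]-z)<2.5); P=X[m]
    if len(P)>5: print(z,len(P),'x',P[:,0].min().round(1),P[:,0].max().round(1),'ymin',P[:,1].min().round(1))
save('in2',cv2.resize(p[120:190,235:295],(686,800)[::-1] if 0 else (600,600*70//60),interpolation=cv2.INTER_CUBIC)[:600])
E
```

```text
[-19.74233321  -2.57307535  43.55792126] [-0.80755221  3.82535638  0.03727783]
t: 30.08
tcp_pos: [655.7, 187.9, 79.1]
tool_rot: [0.706, -0.046, 0.045, -0.705]
force: [-0.1, -0.0, -1.8]
gripper_width: 12.8
t 30.07 tcp [655.7 187.9  79.1] jaw yaw 82.6 approach [-0.002 -0.    -1.   ] F [-0.1 -0.  -1.8] w 12.8 j [ 0.2   0.43  1.36 -0.    1.35 -1.24]
[ 0.0242543  -0.023796   -0.06231751]
95 49 x 628.9 676.1 ymin 160.7
90 55 x 622.2 682.5 ymin 156.7
85 52 x 616.9 685.7 ymin 149.3
80 59 x 613.1 689.4 ymin 148.7
75 28 x 618.2 686.5 ymin 148.2
70 6 x 639.2 669.6 ymin 157.7
65 21 x 616.4 675.3 ymin 156.5
60 34 x 613.7 687.2 ymin 158.5
55 36 x 613.6 685.2 ymin 160.1
50 86 x 611.5 702.9 ymin 140.1
45 80 x 610.1 701.1 ymin 138.0
40 44 x 609.7 700.5 ymin 139.9
35 44 x 610.1 700.2 ymin 138.0
```

View pics/in2.png

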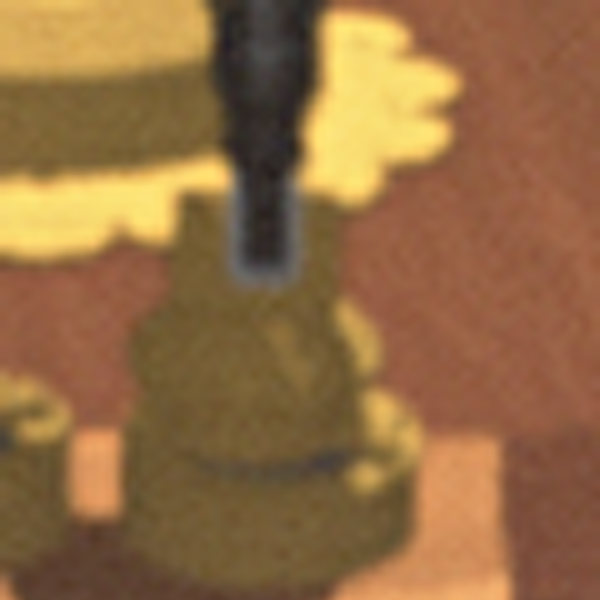

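Side view: the cap now sits about 4 mm to -x of the base (flange mid 254, base mid 268 in the crop), so x was right before and y was likely too large. Moving +3.5 mm x and -1.5 mm y, then pressing lightly and reading the moment.

```bash
python3 -m inch '[[0,0,0,0.35,-0.15,0,1],[0,0,0,0.35,-0.15,0,1],[0,0,0,0.35,-0.15,-0.3,1],[0,0,0,0.35,-0.15,-0.6,1],[0,0,0,0.35,-0.15,-0.7,1],[0,0,0,0.35,-0.15,-0.7,1]]'; python3 -c "
from h import *
s=st(); print(s['force'],s['wrist_torque'])"
```

```text
t: 30.88
tcp_pos: [660.6, 186.8, 77.2]
tool_rot: [-0.706, 0.045, -0.046, 0.706]
force: [-10.6, -1.3, 16.5]
gripper_width: 12.6
t 30.88 tcp [660.6 186.8  77.2] jaw yaw 82.7 approach [ 0.002  0.    -1.   ] F [-10.6  -1.3  16.5] w 12.6 j [ 0.2   0.44  1.35 -0.    1.34 -1.24]
[-10.61509574  -1.25999519  16.52156085] [-0.50894028  1.66621028 -0.07477505]
```

The moment puts the contact on the -x,-y side. Sliding +x/+y under light pressure to feel for the drop.

```bash
for i in 1; do python3 -m inch '[[0,0,0,0.1,0.1,0,1],[0,0,0,0.1,0.1,0,1]]'; python3 -m inch '[[0,0,0,0.05,0.1,0,1],[0,0,0,0.05,0.1,0,1]]'; python3 -m inch '[[0,0,0,0.05,0.1,-0.1,1],[0,0,0,0.05,0.1,-0.1,1]]';  python3 -c "
from h import *
s=st(); print(s['force'],s['wrist_torque'])"; python3 -m inch '[[0,0,0,0.05,0.1,0,1],[0,0,0,0.05,0.1,0,1]]';  done; python3 -c "
from h import *
s=st(); print(s['force'],s['wrist_torque'])"
```

```text
t: 31.12
tcp_pos: [660.9, 187.2, 77.2]
tool_rot: [0.706, -0.045, 0.046, -0.705]
force: [-13.7, -5.1, 19.6]
gripper_width: 12.8
t: 31.38
tcp_pos: [663.1, 189.1, 77.2]
tool_rot: [-0.705, 0.044, -0.047, 0.706]
force: [-5.4, -0.5, 12.3]
gripper_width: 13.1
t: 31.62
tcp_pos: [663.3, 189.5, 77.1]
tool_rot: [-0.706, 0.044, -0.047, 0.706]
force: [-10.3, -3.8, 20.3]
gripper_width: 12.6
t 31.62 tcp [663.3 189.5  77.1] jaw yaw 82.6 approach [ 0.004 -0.    -1.   ] F [-10.3  -3.8  20.3] w 12.6 j [ 0.2   0.45  1.34 -0.    1.35 -1.24]
[-10.30453898  -3.77406922  20.33027093] [-0.88345485  1.54733593 -0.11928258]
t: 31.88
tcp_pos: [663.5, 189.8, 77.2]
tool_rot: [0.706, -0.044, 0.046, -0.705]
force: [-11.6, -5.8, 21.4]
gripper_width: 12.7
t 31.88 tcp [663.5 189.8  77.2] jaw yaw 82.6 approach [ 0.003 -0.001 -1.   ] F [-11.6  -5.8  21.4] w 12.7 j [ 0.21  0.45  1.34 -0.    1.35 -1.24]
[-11.63697288  -5.82385292  21.37004114] [-1.44073928  1.98582099 -0.22418287]
```

Not informative, since that reaction is mostly friction. Lifting clear and measuring cap against base at pixel level in both views.

```bash
python3 -m inch '[[0,0,0,0,0,1.5,1],[0,0,0,-0.3,-0.1,2,1],[0,0,0,-0.3,-0.1,2,1],[0,0,0,-0.3,-0.1,2,1]]'; cat > meas.py <<'E'
from h import *
import sys
bx,by=float(sys.argv[1]),float(sys.argv[2])
s=st(); T=s['tcp_pos']
for n in('side','top'):
    p,d=grab(n); X=cloud(n,d); r=np.hypot(X[...,0]-bx,X[...,1]-by); Z=X[...,2]
    hsv=cv2.cvtColor(p,cv2.COLOR_RGB2HSV); brass=(hsv[...,0]>12)&(hsv[...,0]<32)&(hsv[...,1]>70)
    def circ(m,rad,lab):
        P=X[m&brass][:,:2]
        if len(P)<15: print(n,lab,'few',len(P)); return
        # convex-hull rim points, robust circle of known radius
        h=cv2.convexHull(P.astype(np.float32))[:,0]
        from scipy.optimize import least_squares
        c0=h.mean(0); k=least_squares(lambda c:np.hypot(h[:,0]-c[0],h[:,1]-c[1])-rad,c0,loss='soft_l1',f_scale=1.).x
        print(n,lab,len(P),'c',k.round(1),'x',P[:,0].min().round(1),P[:,0].max().round(1),'y',P[:,1].min().round(1),P[:,1].max().round(1))
        return k
    zu=float(sys.argv[3])
    a=circ((r<60)&(Z>zu+18)&(Z<zu+34),40,'flange')
    b=circ((r<60)&(Z>30)&(Z<52),47,'base')
    if a is not None and b is not None: print('   cap-base',(a-b).round(1))
E
python3 meas.py 657.4 188 70; python3 -c "
from h import *
st()"
```

```text
t: 32.38
tcp_pos: [658.9, 189.5, 91.8]
tool_rot: [0.706, -0.046, 0.045, -0.706]
force: [-0.7, -0.4, -3.0]
gripper_width: 12.7
t 32.38 tcp [658.9 189.5  91.8] jaw yaw 82.7 approach [-0.001 -0.    -1.   ] F [-0.7 -0.4 -3. ] w 12.7 j [ 0.21  0.43  1.34  0.    1.37 -1.24]
side flange 180 c [652.5 187.3] x 616.2 691.1 y 146.0 206.0
side base 314 c [656.3 186.1] x 609.8 702.9 y 138.5 232.1
   cap-base [-3.8  1.2]
top flange 174 c [656.4 191.3] x 617.7 693.7 y 151.1 204.7
top base 262 c [657.9 188.8] x 610.7 705.4 y 141.7 218.1
   cap-base [-1.5  2.5]
t 32.48 tcp [658.9 189.5  91.7] jaw yaw 82.7 approach [-0.001 -0.    -1.   ] F [-0.1  0.  -2.7] w 12.8 j [ 0.21  0.43  1.34  0.    1.37 -1.24]
```

Both views agree: the cap is about 2.5 mm to -x and 1.5–2 mm to +y of the base. Correcting and descending.

```bash
python3 -m inch '[[0,0,0,0.25,-0.16,0,1],[0,0,0,0.25,-0.16,-0.6,1],[0,0,0,0.25,-0.16,-1.2,1],[0,0,0,0.25,-0.16,-1.6,1],[0,0,0,0.25,-0.16,-1.8,1],[0,0,0,0.25,-0.16,-1.8,1]]'; python3 -c "
from h import *
s=st(); print(s['force'],s['wrist_torque'])"
```

```text
t: 33.22
tcp_pos: [661.9, 188.1, 77.4]
tool_rot: [-0.706, 0.045, -0.045, 0.706]
force: [-10.0, -1.2, 15.4]
gripper_width: 12.8
t 33.23 tcp [661.9 188.1  77.4] jaw yaw 82.7 approach [ 0. -0. -1.] F [-10.   -1.2  15.4] w 12.8 j [ 0.2   0.45  1.35 -0.    1.35 -1.24]
[-10.01162393  -1.23236087  15.37583313] [-0.56931848  1.88503952 -0.00993081]
```

Still on the lip. Checking the slot azimuth, from the earlier clear top view, and whether the cap tilted in the grip.

```bash
python3 -m inch '[[0,0,0,0,0,1,1],[0,0,0,0,0,2,1],[0,0,0,0,0,2,1],[0,0,0,0,0,2,1]]'; python3 - <<'E'
from h import *
d=np.load('top2.npy'); L=loc(cloud('top',d)); Z=L[...,2]
for cx,cy in((-107.5,1.6),(1.7,1.4),(111.4,1.2)):
    dx=L[...,0]-cx; dy=L[...,1]-cy; r=np.hypot(dx,dy); a=np.degrees(np.arctan2(dy,dx))
    m=(r>32)&(r<39)
    row=[]
    for t in range(-180,180,15):
        k=m&(abs((a-t+180)%360-180)<8); row.append((t,int(np.median(Z[k])),int(Z[k].min())) if k.any() else (t,None))
    print(row)
    # hole centre: points deep inside
    k=(r<34)&(Z<36); print('hole centroid',np.mean(L[k][:,:2],0).round(1),k.sum())
s=st(); T=s['tcp_pos']
for n in('side','top'):
    p,dd=grab(n); X=cloud(n,dd); LL=loc(X); 
    # bar: highest brass band near bar ends
    m=(abs(LL[...,1]-1)<14)&(abs(LL[...,0]-111)<32)&(LL[...,2]>108)&(LL[...,2]<160)
    hsv=cv2.cvtColor(p,cv2.COLOR_RGB2HSV); m&=(hsv[...,0]>12)&(hsv[...,0]<32)&(hsv[...,1]>70)
    for x in range(80,145,6):
        k=m&(abs(LL[...,0]-x)<3)
        if k.sum()>1: print(n,x,k.sum(),np.sort(LL[k][:,2])[-3:].round(1),'y',LL[k][:,1].mean().round(1))
    # flange tilt: plane of flange-level rim z by x
    m=(np.hypot(LL[...,0]-111,LL[...,1]-1)<45)&(LL[...,2]>72)&(LL[...,2]<125)
    for x in range(75,150,10):
        k=m&(abs(LL[...,0]-x)<5)
        if k.sum()>2: j=np.argmin(LL[k][:,1]); print(n,'front rim x',x,LL[k][j].round(1))
E
```

```text
t: 33.72
tcp_pos: [661.8, 187.9, 94.3]
tool_rot: [0.706, -0.045, 0.045, -0.706]
force: [-0.7, 0.1, -2.2]
gripper_width: 13.0
[(-180, 21, 20), (-165, 49, 45), (-150, 46, 27), (-135, 47, 42), (-120, 48, 44), (-105, 48, 43), (-90, 46, 43), (-75, 46, 45), (-60, 50, 44), (-45, 49, 45), (-30, 42, 20), (-15, 48, 43), (0, 24, 20), (15, 26, 18), (30, 47, 40), (45, 44, 19), (60, 47, 19), (75, 45, 17), (90, 45, 20), (105, 45, 20), (120, 44, 23), (135, 45, 23), (150, 42, 19), (165, 28, 17)]
hole centroid [-108.4    6.8] 391
[(-180, 45, 21), (-165, 22, 16), (-150, 26, 21), (-135, 48, 45), (-120, 44, 17), (-105, 45, 42), (-90, 49, 44), (-75, 47, 43), (-60, 46, 40), (-45, 46, 44), (-30, 48, 42), (-15, 48, 42), (0, 46, 42), (15, 28, 23), (30, 24, 19), (45, 44, 15), (60, 42, 20), (75, 48, 21), (90, 47, 19), (105, 46, 21), (120, 47, 17), (135, 47, 21), (150, 47, 18), (165, 42, 18)]
hole centroid [1.  5.9] 385
[(-180, 50, 45), (-165, 46, 26), (-150, 47, 44), (-135, 46, 43), (-120, 46, 41), (-105, 47, 43), (-90, 48, 42), (-75, 49, 41), (-60, 49, 43), (-45, 46, 23), (-30, 25, 24), (-15, 23, 20), (0, 42, 
[... 792 characters left out ...]

side front rim x 95 [ 99.4 -36.5  91.7]
side front rim x 105 [102.5 -40.7  93.6]
side front rim x 115 [111.5 -40.5  96.9]
side front rim x 125 [126.6 -38.1  92.7]
side front rim x 135 [132.7 -33.5  90.8]
side front rim x 145 [141.9 -25.3  93.9]
top 80 2 [108.4 110.1] y 2.5
top 86 13 [139.3 143.3 144.6] y -1.1
top 92 22 [148.  148.7 150.4] y -4.1
top 98 22 [146.7 147.3 147.8] y -4.8
top 104 14 [136.7 142.  148.6] y -6.9
top front rim x 75 [ 78.9 -19.3  89.9]
top front rim x 85 [ 89.9 -30.5  98.1]
top front rim x 95 [ 99.  -36.4  94.4]
top front rim x 105 [104.8 -37.8  92. ]
top front rim x 115 [112.4 -37.7  96.3]
top front rim x 125 [120.6 -36.2  94.3]
top front rim x 145 [142.5 -21.4 100.8]
```

Important: the bases are each turned differently. In the board frame the slots lie at about 0° (base1), +22° (base2) and -22° (base3). Refining those numbers.

```bash
python3 - <<'E'
from h import *
from h import grab
def slots(n,d,cs):
    L=loc(cloud(n,d)); Z=L[...,2]
    for cx,cy in cs:
        dx=L[...,0]-cx; dy=L[...,1]-cy; r=np.hypot(dx,dy); a=np.arctan2(dy,dx)
        m=(r>33)&(r<39.5)
        best=[]
        for lo in range(-60,61,2):
            t=np.radians(lo); u=dx*np.cos(t)+dy*np.sin(t); v=-dx*np.sin(t)+dy*np.cos(t)
            k1=m&(abs(v)<8)&(u>0); k2=m&(abs(v)<8)&(u<0)
            best.append(((Z[k1]<38).mean()*100 if k1.sum()>3 else 0,(Z[k2]<38).mean()*100 if k2.sum()>3 else 0,lo))
        print(n,(cx,cy),[(b[2],int(b[0]),int(b[1])) for b in best if b[0]+b[1]>90])
slots('top',np.load('top2.npy'),((-108,.8),(1,.6),(111.,.6)))
E
```

```text
top (-108, 0.8) [(-14, 27, 65), (-12, 27, 73), (-10, 36, 82), (-8, 50, 81), (-6, 62, 86), (-4, 85, 100), (-2, 87, 100), (0, 90, 100), (2, 100, 100), (4, 92, 100), (6, 87, 57), (8, 71, 57), (10, 70, 37), (12, 70, 25)]
top (1, 0.6) [(10, 33, 62), (12, 41, 64), (14, 50, 72), (16, 60, 77), (18, 80, 85), (20, 90, 100), (22, 100, 100), (24, 100, 100), (26, 100, 90), (28, 81, 88), (30, 80, 80), (32, 78, 63), (34, 69, 60), (36, 65, 41)]
top (111.0, 0.6) [(-38, 33, 63), (-36, 38, 68), (-34, 40, 73), (-32, 44, 82), (-30, 44, 83), (-28, 57, 88), (-26, 71, 100), (-24, 100, 100), (-22, 100, 100), (-20, 100, 100), (-18, 91, 90), (-16, 91, 77), (-14, 81, 66), (-12, 82, 55), (-10, 73, 44)]
```

Slots in world yaw: base1 ≈ -7°, base2 ≈ +16°, base3 ≈ -29°. Turning the cap -21.4° and re-measuring its centre.

```bash
python3 -m inch '[[0,0,-8,0,0,0,1],[0,0,-16,0,0,0,1],[0,0,-21.4,0,0,0,1],[0,0,-21.4,0,0,0,1]]'; python3 meas.py 657.4 188 70
```

```text
t: 34.33
tcp_pos: [661.6, 187.9, 94.1]
tool_rot: [0.685, -0.176, 0.175, -0.685]
force: [0.1, 0.3, -3.4]
gripper_width: 13.0
t 34.33 tcp [661.6 187.9  94.1] jaw yaw 61.3 approach [-0.001 -0.    -1.   ] F [ 0.1  0.3 -3.4] w 13.0 j [ 0.2   0.43  1.33 -0.    1.38 -0.87]
side flange 166 c [656.8 187.6] x 618.8 696.4 y 146.1 208.8
side base 319 c [656.  185.5] x 609.9 702.7 y 134.2 234.4
   cap-base [0.7 2.1]
top flange 180 c [659.3 190.7] x 620.1 698.9 y 150.5 203.8
top base 254 c [658.1 188.3] x 611.1 705.5 y 141.6 218.5
   cap-base [1.3 2.4]
```

```bash
python3 -m inch '[[0,0,0,-0.1,-0.2,0,1],[0,0,0,-0.1,-0.2,-0.8,1],[0,0,0,-0.1,-0.2,-1.5,1],[0,0,0,-0.1,-0.2,-2,1],[0,0,0,-0.1,-0.2,-2.3,1],[0,0,0,-0.1,-0.2,-2.3,1]]'; python3 -c "
from h import *
s=st(); print(s['wrist_torque'])"
```

```text
t: 35.17
tcp_pos: [660.7, 186.0, 71.2]
tool_rot: [0.685, -0.176, 0.175, -0.685]
force: [-0.1, -0.8, -3.2]
gripper_width: 12.8
t 35.17 tcp [660.7 186.   71.2] jaw yaw 61.3 approach [-0.001 -0.    -1.   ] F [-0.1 -0.8 -3.2] w 12.8 j [ 0.2   0.45  1.35  0.    1.34 -0.87]
[ 0.01376226  0.01131518 -0.04346218]
```

It is in the slots with no resistance (71 < 77). Continuing to full depth; expected bottom is at reported z ≈ 54.

```bash
python3 -m inch '[[0,0,0,0,0,-0.6,1],[0,0,0,0,0,-1.2,1],[0,0,0,0,0,-1.6,1],[0,0,0,0,0,-1.8,1],[0,0,0,0,0,-1.8,1]]'; python3 -c "
from h import *
st()"
```

```text
t: 35.8
tcp_pos: [660.9, 186.1, 55.5]
tool_rot: [-0.685, 0.175, -0.176, 0.685]
force: [-8.1, -2.3, 9.9]
gripper_width: 13.0
t 35.8 tcp [660.9 186.1  55.5] jaw yaw 61.3 approach [ 0.  0. -1.] F [-8.1 -2.3  9.9] w 13.0 j [ 0.2   0.46  1.36  0.    1.31 -0.87]
```

Seated (55.5, 10 N). Turning clockwise.

```bash
python3 -m inch '[[0,0,-7,0,0,0,1],[0,0,-14,0,0,0,1],[0,0,-21,0,0,0,1],[0,0,-28,0,0,0,1],[0,0,-35,0,0,0,1],[0,0,-42,0,0,0,1],[0,0,-49,0,0,0,1],[0,0,-53,0,0,0,1],[0,0,-53,0,0,0,1]]'; python3 -c "
from h import *
s=st(); print(s['wrist_torque'])"; python3 -m inch '[[0,0,-3,0,0,0,1],[0,0,-6,0,0,0,1],[0,0,-9,0,0,0,1],[0,0,-9,0,0,0,1]]'; python3 -c "
from h import *
s=st(); print(s['wrist_torque'])"
```

```text
t: 36.92
tcp_pos: [660.2, 186.8, 55.4]
tool_rot: [0.535, -0.463, 0.462, -0.535]
force: [-9.8, 1.1, 10.2]
gripper_width: 13.1
t 36.92 tcp [660.2 186.8  55.4] jaw yaw 8.3 approach [-0.001  0.    -1.   ] F [-9.8  1.1 10.2] w 13.1 j [0.2  0.46 1.37 0.   1.31 0.06]
[-0.2501217   1.95784457  0.23063524]
t: 37.42
tcp_pos: [659.2, 187.1, 55.5]
tool_rot: [-0.498, 0.504, -0.502, 0.497]
force: [-14.6, 1.0, 15.3]
gripper_width: 13.1
t 37.42 tcp [659.2 187.1  55.5] jaw yaw -0.6 approach [-0.003  0.    -1.   ] F [-14.6   1.   15.3] w 13.1 j [0.2  0.46 1.37 0.   1.31 0.21]
[-0.11132408  2.97815525  1.16051405]
```

Turned 62° and at the stop (Tz 1.16 N·m). Releasing, lifting and checking everything.

```bash
python3 -m inch '[[0,0,2,0,0,0.2,0.9],[0,0,2,0,0,0.2,0.4],[0,0,2,0,0,0.2,0.4],[0,0,2,0,0,0.2,0.4],[0,0,2,0,0,5,0.4],[0,0,2,0,0,10,0.4],[0,0,2,0,0,12,0.4]]';  python3 -m inch '[[0,0,0,-4,-6,0,0.4],[0,0,0,-6,-12,0,0.4],[0,0,0,-6,-18,0,0.4],[0,0,0,-6,-24,0,0.4],[0,0,0,-6,-30,0,0.4],[0,0,0,-6,-37.4,0,0.4],[0,0,0,-6,-37.4,0,0.4]]'; python3 - <<'E'
from h import *
st(); p,d=grab('top'); X=cloud('top',d); Z=X[...,2]; L=loc(X)
rect(X,(np.hypot(X[...,0]-657,X[...,1]-188)<45)&(Z>98)&(Z<112),'cap in base3 bar'); 
rect(X,(np.hypot(X[...,0]-657,X[...,1]-188)<60)&(Z>51)&(Z<62),'flange');
p,d=grab('side'); X=cloud('side',d); Z=X[...,2]
rect(X,(np.hypot(X[...,0]-602,X[...,1]+187)<70)&(Z>70)&(Z<88),'A bar side'); rect(X,(np.hypot(X[...,0]-657,X[...,1]-188)<45)&(Z>98)&(Z<112),'cap in base3 bar side')
E
```

```text
t: 38.3
tcp_pos: [663.1, 186.3, 178.4]
tool_rot: [-0.503, 0.493, -0.496, 0.507]
force: [1.2, -0.3, -0.7]
gripper_width: 51.3
t: 39.17
tcp_pos: [599.9, -192.1, 172.7]
tool_rot: [0.505, -0.496, 0.496, -0.504]
force: [-0.9, 0.3, -1.2]
gripper_width: 51.4
t 39.17 tcp [ 599.9 -192.1  172.7] jaw yaw 1.0 approach [-0.001 -0.    -1.   ] F [-0.9  0.3 -1.2] w 51.4 j [-0.39  0.23  1.44 -0.    1.48 -0.41]
cap in base3 bar n 105 c [658.  190.1] size [50.  14.4] long axis deg 88.2 z [ 99.9 105.8 110. ]
flange n 234 c [658.2 189.5] size [89.5 84.9] long axis deg 72.8 z [51.4 57.  61.6]
A bar side n 96 c [ 599.9 -188.3] size [47.8 14.7] long axis deg 73.0 z [72.3 79.1 81.1]
cap in base3 bar side n 19 c [657.5 174.5] size [12.9 28.7] long axis deg -88.2 z [ 99.1 103.4 104.7]
```

Cap B is locked: bar top at 105.8 mm (fully in = 106), bar 63° past the slot line. Cap A hasn't moved, at (602.3,-187) with bar 72.6°. Going to it; it goes to base2 afterwards.

```bash
python3 -m inch '[[0,0,-9,0.2,0.5,-2,0.4],[0,0,-18.4,0.2,0.5,-4,0.4],[0,0,-18.4,0.2,0.5,-4,0.4],[0,0,-18.4,0.2,0.5,-4,0.4]]' ; python3 - <<'E'
from h import *
s=st(); T=s['tcp_pos']; print('to go',np.array([602.3,-187,27])-T)
p,d=grab('side'); X=cloud('side',d)
rect(X,(np.hypot(X[...,0]-T[0],X[...,1]-T[1])<60)&(X[...,2]>T[2]+30)&(X[...,2]<T[2]+55),'fingers')
rect(X,(np.hypot(X[...,0]-602,X[...,1]+187)<60)&(X[...,2]>70)&(X[...,2]<90),'bar')
E
```

```text
t: 39.78
tcp_pos: [603.4, -181.9, 134.4]
tool_rot: [0.421, -0.568, 0.568, -0.421]
force: [-0.1, -0.3, 0.8]
gripper_width: 51.1
t 39.77 tcp [ 603.4 -181.9  134.4] jaw yaw -16.9 approach [ 0.001  0.    -1.   ] F [-0.1 -0.3  0.8] w 51.1 j [-0.37  0.25  1.48  0.    1.41 -0.08]
to go [  -1.1057595    -5.11561046 -107.38895442]
fingers n 131 c [ 602.3 -184.2] size [25.6 77.2] long axis deg -21.1 z [167.4 178.7 188.2]
bar n 96 c [ 600.4 -188. ] size [50.3 14.2] long axis deg 72.0 z [71.4 78.9 80.9]
```

```bash
python3 -m inch '[[0,0,-0.4,-0.15,-0.45,-4,0.4],[0,0,-0.4,-0.15,-0.45,-8,0.4],[0,0,-0.4,-0.15,-0.45,-10.5,0.4],[0,0,-0.4,-0.15,-0.45,-10.6,0.4],[0,0,-0.4,-0.15,-0.45,-10.6,1],[0,0,-0.4,-0.15,-0.45,-10.6,1],[0,0,-0.4,-0.15,-0.45,-10.6,1],[0,0,-0.4,-0.15,-0.45,-10.6,1],[0,0,-0.4,-0.15,-0.45,-10.6,1]]'; python3 -m inch '[[0,0,0,0,0,4,1],[0,0,0,0,0,8,1],[0,0,0,0,0,12,1],[0,0,0,0,0,12,1]]'; python3 -c "
from h import *
st()"
```

```text
t: 40.95
tcp_pos: [602.7, -188.0, 29.8]
tool_rot: [0.417, -0.57, 0.571, -0.418]
force: [-2.1, 0.5, 6.5]
gripper_width: 12.4
t: 41.45
tcp_pos: [604.2, -188.7, 152.8]
tool_rot: [0.416, -0.568, 0.573, -0.419]
force: [0.8, -1.1, -1.8]
gripper_width: 13.0
t 41.45 tcp [ 604.2 -188.7  152.8] jaw yaw -17.5 approach [ 0.008 -0.003 -1.   ] F [ 0.8 -1.1 -1.8] w 13.0 j [-0.38  0.24  1.46  0.    1.43 -0.08]
```

```bash
python3 -m inch '[[0,0,10,-0.5,4,0,1],[0,0,20,-1,8,0,1],[0,0,30,-1.5,12,0,1],[0,0,40,-2,16,0,1],[0,0,50,-2.5,20,0,1],[0,0,60,-3,24,0,1],[0,0,70,-3.5,28,0,1],[0,0,80,-4,32,0,1],[0,0,90,-5.1,36,0,1],[0,0,100,-5.1,38.8,0,1]]' ; python3 -m inch '[[0,0,10,0,0,-2,1],[0,0,20,0,0,-4,1],[0,0,23.5,0,0,-5.5,1],[0,0,23.5,0,0,-5.5,1],[0,0,23.5,0,0,-5.5,1]]'>/dev/null; python3 meas.py 548.4 202.3 70
```

```text
t: 42.7
tcp_pos: [548.7, 202.1, 145.9]
tool_rot: [0.706, -0.045, 0.043, -0.706]
force: [0.5, -0.4, -2.2]
gripper_width: 12.8
t 43.33 tcp [550.3 200.4  92.6] jaw yaw 105.9 approach [-0. -0. -1.] F [-0.1 -0.5 -1.6] w 12.4 j [ 0.26  0.17  1.65  0.    1.32 -1.59]
side flange 186 c [547.1 195.1] x 509.4 586.5 y 157.5 214.6
side base 256 c [547.5 199.3] x 500.4 593.3 y 153.9 242.4
   cap-base [-0.3 -4.2]
top flange 194 c [550.  200.2] x 512.0 589.1 y 160.4 224.0
top base 219 c [549.1 202.9] x 502.4 595.6 y 155.5 235.4
   cap-base [ 1.  -2.7]
```

```bash
python3 -m inch '[[0,0,0,-0.1,0.3,0,1],[0,0,0,-0.1,0.3,-0.8,1],[0,0,0,-0.1,0.3,-1.4,1],[0,0,0,-0.1,0.3,-1.8,1],[0,0,0,-0.1,0.3,-2.1,1],[0,0,0,-0.1,0.3,-2.1,1]]'; python3 -c "
from h import *
s=st(); print(s['wrist_torque'])"
```

```text
t: 44.18
tcp_pos: [549.2, 203.4, 71.3]
tool_rot: [0.7, 0.098, -0.098, -0.7]
force: [0.9, -1.1, -3.0]
gripper_width: 12.8
t 44.17 tcp [549.2 203.4  71.3] jaw yaw 105.9 approach [-0.001 -0.    -1.   ] F [ 0.9 -1.1 -3. ] w 12.8 j [ 0.27  0.19  1.67  0.    1.28 -1.58]
[0.01979003 0.0434585  0.0127127 ]
```

In without resistance. Pushing home, then turning clockwise.

```bash
python3 -m inch '[[0,0,0,0,0,-0.6,1],[0,0,0,0,0,-1.2,1],[0,0,0,0,0,-1.6,1],[0,0,0,0,0,-1.8,1],[0,0,0,0,0,-1.8,1]]'; python3 -m inch '[[0,0,-7,0,0,0,1],[0,0,-14,0,0,0,1],[0,0,-21,0,0,0,1],[0,0,-28,0,0,0,1],[0,0,-35,0,0,0,1],[0,0,-42,0,0,0,1],[0,0,-49,0,0,0,1],[0,0,-53,0,0,0,1],[0,0,-53,0,0,0,1]]'; python3 -c "
from h import *
s=st(); print(s['wrist_torque'])"; python3 -m inch '[[0,0,-3,0,0,0,1],[0,0,-6,0,0,0,1],[0,0,-9,0,0,0,1],[0,0,-9,0,0,0,1]]'; python3 -c "
from h import *
s=st(); print(s['wrist_torque'])"
```

```text
t: 44.8
tcp_pos: [549.6, 203.2, 55.7]
tool_rot: [0.7, 0.098, -0.098, -0.7]
force: [-9.7, -4.9, 15.9]
gripper_width: 13.4
t: 45.92
tcp_pos: [550.1, 204.0, 55.7]
tool_rot: [-0.67, 0.224, -0.225, 0.671]
force: [-7.0, -1.5, 12.1]
gripper_width: 12.8
t 45.92 tcp [550.1 204.   55.7] jaw yaw 52.9 approach [ 0.002  0.001 -1.   ] F [-7.  -1.5 12.1] w 12.8 j [ 0.27  0.21  1.68  0.    1.25 -0.66]
[0.03373839 0.97281733 0.04642909]
t: 46.42
tcp_pos: [549.4, 203.5, 55.9]
tool_rot: [0.651, -0.276, 0.276, -0.651]
force: [-11.0, -2.8, 17.4]
gripper_width: 12.7
t 46.42 tcp [549.4 203.5  55.9] jaw yaw 44.0 approach [ 0.    -0.001 -1.   ] F [-11.   -2.8  17.4] w 12.7 j [ 0.27  0.21  1.68 -0.    1.25 -0.5 ]
[-0.62185282  1.72053212  1.15806618]
```

At the stop (Tz 1.16). Releasing, then moving up and away.

```bash
python3 -m inch '[[0,0,2,0,0,0.2,0.9],[0,0,2,0,0,0.2,0.4],[0,0,2,0,0,0.2,0.4],[0,0,2,0,0,0.2,0.4],[0,0,2,0,0,5,0.4],[0,0,2,0,0,10,0.4],[0,0,2,0,0,13,0.4]]' >/dev/null;  python3 -m inch '[[0,0,0,-2,-6,0,0.4],[0,0,0,-4,-12,0,0.4],[0,0,0,-6,-18,0,0.4],[0,0,0,-8,-24,0,0.4],[0,0,0,-10,-30,0,0.4],[0,0,0,-12,-36,0,0.4],[0,0,0,-12,-36,0,0.4],[0,0,0,-12,-36,0,0.4]]'; python3 - <<'E'
from h import *
st(); p,d=grab('top'); save('fin',p); X=cloud('top',d); Z=X[...,2]; L=loc(X)
for nm,c in(('base3',(657.4,188.5)),('base2',(548.4,202.5))):
    r=np.hypot(X[...,0]-c[0],X[...,1]-c[1]); rect(X,(r<36)&(Z>98)&(Z<112),nm+' bar')
d2=grab('side')[1]; S=loc(cloud('side',d2)); SX=cloud('side',d2)
q=S[(abs(S[...,0]-1)<7)&(S[...,1]<-150)&(S[...,1]>-200)&(S[...,2]>30)&(S[...,2]<130)]; print('lever z',np.percentile(q[:,2],[2,50,98]).round(1))
P=SX[(abs(SX[...,0]-380)<45)&(abs(SX[...,1]+366)<160)&(SX[...,2]>35)&(SX[...,2]<50)]; print('cover top z',np.median(P[:,2]).round(1),np.linalg.lstsq(np.c_[P[:,:2],np.ones(len(P))],P[:,2],rcond=None)[0][:2])
for nm,b in dict(dish=(228,153,274,198),bowl=(378,210,426,258),brush=(318,155,350,225)).items(): rect(X,box(d,*b)&(Z>8),nm)
E
```

```text
t: 48.3
tcp_pos: [429.5, -156.6, 183.7]
tool_rot: [-0.655, 0.266, -0.266, 0.655]
force: [-0.2, 0.8, -0.6]
gripper_width: 51.3
t 48.3 tcp [ 429.5 -156.6  183.7] jaw yaw 45.8 approach [ 0.  0. -1.] F [-0.2  0.8 -0.6] w 51.3 j [-0.46 -0.26  1.9   0.    1.5  -1.26]
base3 bar n 105 c [657.9 189.6] size [49.  14.2] long axis deg 88.7 z [100.8 105.  109.3]
base2 bar n 108 c [548.3 205.1] size [15.6 51.1] long axis deg -42.4 z [100.2 105.8 109.6]
lever z [38.8 45.6 47.9]
cover top z 41.1 [ 0.00112946 -0.00114429]
dish n 784 c [ 775.6 -104.2] size [123.6 127.9] long axis deg -88.2 z [ 8.7 16.1 26.8]
bowl n 1060 c [ 593.  -517.4] size [109.1 124.5] long axis deg -2.6 z [ 9.4 30.2 61.8]
brush n 683 c [ 720.8 -343.5] size [ 83.2 191.6] long axis deg -9.0 z [11.2 18.3 24.2]
```

View pics/fin.png

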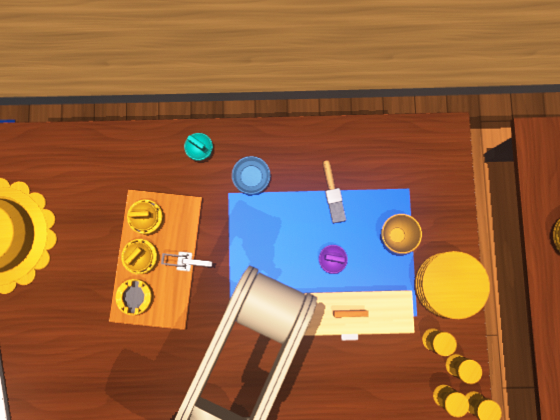

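The final view shows both brass caps seated at (144,217) and (138,257), with the third base (133,296) empty because no third cap exists. The lever is flat at (212,264), the cover is flat on the sheet at (360,313), and the dish, bowl and brush are in place. Signing off.

```bash
python3 -c "
from h import *
st(); print(job.sign_off())"
```

```text
t 48.4 tcp [ 429.9 -155.3  183.6] jaw yaw 46.0 approach [ 0.  0. -1.] F [-0.3  0.1 -0.7] w 50.9 j [-0.46 -0.26  1.9   0.    1.5  -1.26]
the job is handed in; nothing more can be done
None
```

I lifted the latch past centre, set the cover upright on the table at about (380, -366), folded the lever back down, and locked both brass caps in the two far bases. I signed off at about 48 s; no verdict is reported. Only two brass caps were there, so the third base is empty.

**Last checks**
- **Caps:** both bar tops are at 105–106 mm, where fully in is 106. They stand about 63° and 58° past their slots (46° needed), and both turned to the stop. The middle cap reads about 2 mm off in y, inside the 5 mm limit and about the fit's own play.
- **Cover:** its top is at 41 mm and tilted by about 0.001 rad, clear of the board.
- **Lever:** it lies level, top at 46 mm; I measured it at about 2.03 rad when open (1.8 needed).
- **Bystanders:** the dish and brush read within 5 mm of where they were. The bowl's rough fit read 10 mm different, but nothing went near it and it looks unmoved in the picture.

**What disagreed or went wrong**
- The reported tool height was about 24 mm below where the fingertips really were, so the first pinch missed the lever.
- The lever slipped out of the grip near upright, so I pushed it the rest of the way with shut fingers.
- The first cap sat on the lip, at up to 63 N, until I saw that the bases' slots are each turned differently (about 0°, +23° and -22° to the board).
- The two cameras differ by about 2 mm.

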